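# Build up a filter stack, pressing each frame home

## Robot

A 7-joint arm with a two-finger parallel gripper is mounted at the origin on a cart in front of the work surface, level with it; the furniture and walls round the work are solid. World frame = base frame: x ahead of the robot, y to its left, z up, the work surface at z = 0. Lengths are in m, angles in rad, forces in N, time in s.
With the tool pointing down it reaches from about 0.425 to 0.925 m from the base axis. Payload 6.8 kg.
Tool frame: the origin (TCP) lies on the centre line of the jaws, within the pads' length; the fingertips stand 19 mm ahead of it and the grasp point (between the pads) is the TCP (tcp_to_tips is the distance from the TCP to the fingertips, in m); x points along the fingers, y is the direction in which the jaws open and shut, and the axes are right-handed (so a half turn about x gives the same grasp; the last joint's range is limited). The gripper opens to 85 mm and grips with 20 to 120 N. Pads are 22 mm wide; open, the fingers measure 114 mm over their backs; the gripper's body (76 mm by 85 mm) begins 54 mm behind the grasp point. The pads swing forward as they close: fully open they stand 13 mm farther back than shut.
Start: joints at [-1.234, 0.477, 0.022, 1.555, -0.011, 1.109, -0.083], TCP at [0.29, 0.609, 0.25] pointing down, gripper open.
Joint ranges: [-2.96, 2.96], [-0.34, 2.1], [-1.41, 1.46], [0.24, 2.44], [-1.37, 4.51], [0.17, 1.92], [-2.96, 2.96]. Speed limits (rad/s): [2.39, 2.39, 3.14, 3.14, 3.14, 3.14, 3.14].

## Interface

Orientations are given as a unit quaternion [w, x, y, z].
In Python, from station import get_obs, read_camera, hand_in, spot_in, cut_out, tcp_to_tips gives the robot as it stands.
- The arm moves only by the shell command python3 -m jog 'ROWS' [FORCE]. ROWS is JSON, a list of rows, each an object of numbers: "gripper": the closure, from 0 (fully open) to 1 (shut); "dx", "dy", "dz": the shift along the world's x, y, z in m; "rx", "ry", "rz": the turn, a rotation vector about the world's x, y, z in degrees. In form: [{"gripper": .., "dx": .., "dy": .., "dz": .., "rx": .., "ry": .., "rz": ..}, ...]. A call has 1 to 10 rows; each row is the pose to reach, as a shift and turn from the pose commanded when the call began; what a row does not reach only later rows make up. A row lasts 1/10 s, in which the tool goes at most 50 mm and 8.59 degrees, less where a joint would pass 70% of its speed; a pose out of reach is approached as far as the arm can. A call with a gripper value outside its range is refused whole. The fingers move at their own pace and stop on an object; FORCE is the grip in N (left out, the last holds). Time passes only in rows, so rows that repeat a pose let the fingers close. It gives the time, the measured TCP pose, the force and the opening at its end, in the units of the state.
- get_obs(): the state, without advancing time (a new reading comes with each control period).
- read_camera(name): name is "side" or "top"; returns a dict with "pixels" (480x640x3 uint8, blue, green, red), "range_z" (480x640 float32, m along the optical axis (not along the pixel's ray), 0 where there is no reading), "camera_matrix" (3x3 intrinsics, pixels), "D" ([k1, k2, p1, p2, k3] as OpenCV has them; the pictures are not rectified), "cam_to_world" (4x4, takes a point from camera to world coordinates). Camera axes: x right, y down, z forward; pixel columns grow to the right and rows downward; lengths in m; the calibration is good to about 2 mm. A picture is of the moment at which its call begins.
- hand_in(): hands the job in, once; it reports no verdict.
Trained networks look in the newest picture that a camera, given by its name, has taken for a name from the list of things; names that differ only in an ending like _2 or _b are one class to them, and where a whole thing is asked for, a point or a joint stands for the part that bears it (a point fixed in the world has none). Each returns a list of dicts, best first, with "conf" (0 to 1); they miss things now and then, are a little off and sometimes report something else, mostly with a low value. They report only what shows in the picture. A call takes as long as a camera call. They do not tell look-alikes from the thing itself.
- spot_in(camera, label): "box" ([centre column, centre row, width, height] in pixels, round what is visible of it).
- cut_out(camera, label): "mask" (480x640 bool, what is visible of it) and "box" ([centre column, centre row, width, height] in pixels, round what is visible of it).
The state is a dict: "t": time; "q": joint angles; "joint_vel": joint speeds; "joint_torque": joint torques, N m; "eef_pos": TCP position; "tool_rot": TCP orientation; "contact_force": force on the tool from outside, world axes, zero at the start; "torque": the same for the moment, N m; "gripper_width": opening from 0.0 (shut) to 1.0 (fully open).
Only numpy, scipy, OpenCV 4.12 (cv2) and the standard library are available. Lean on these libraries where they do the work, as an engineer would, in place of code of your own. Each camera call takes 0.05 s, during which the arm holds its last target. There are 200 camera calls.

## Task

Make up the filter stack: lay every blue filter frame on the grey stand, one straight on top of another between the corner angles and lined up with the stand, and as soon as each is on the stack press it down until it lies flat on its seal before adding the next one. Then lay the metal cover on top and press it down level too. Do not press a frame's seal home away from the stand, and leave the other things on the desk where they are.

Things in the scene. Friction and masses are not known exactly. Their poses are not given: they have to be found in the camera images.
- stand: Grey base plate fixed to the desk, 110 x 160 mm, 18 mm high, with a black mat 74 x 120 mm on it (top 20 mm above the desk) on which the stack is built, long side along its y axis. Four low steel corner angles, 18 mm long along each side and standing 6 mm above the mat, leave the lowest frame 4 mm play on each side; between them the sides are open. Origin under its centre, on the desk; z up.
- stand_top (a point): Centre of the mat's upper face, where the underside of the lowest seal comes to lie (axes as the stand).
- cover: Aluminium cover plate, 64 (x) x 110 (y) x 8 mm, with a black grip bar on top in the middle, 22 (x) x 56 (y) mm and 18 mm high (bar top 26 mm above the origin): pinch the bar across its 22 mm, and press on top of it. About 0.1 kg. Origin at the centre of the underside of the plate, not of its seal; z up. Below it a seal as on the frames.
- cover_seal (a joint): Seal pad of the cover, as for the frames: 0 m = 4 mm proud, 0.004 m = pressed home.
- label_pack: Small yellow and red carton of labels, 58 x 85 x 16 mm, loose bystander to the left of the work; leave alone. Origin under its centre.
- frame_a: Blue filter frame with a white middle, a flat plate 64 (x) x 110 (y) x 14 mm, about 0.07 kg; grip it across its 64 mm width. Origin at the centre of the underside of the blue plate, z up (its top face is at z = 14 mm). Below it stands an orange seal pad 50 x 96 mm, 4 mm proud at the start, so that the origin is then 4 mm above what it lies on, and 0 mm once pressed home. All frames are alike and stack in any order; some may be absent (three to five are there).
- frame_a_top (a point): Centre of the top face of frame_a, the place to press it.
- frame_a_seal (a joint): How far the orange seal pad of frame_a is pushed in: 0 m = 4 mm proud (start), 0.004 m = pressed home. A stiff, damped slide that stays where it is left: it yields from 6 N and goes in at about 15 mm/s under 10 N, so press the middle from above with 10 to 20 N for about a second; a tap or a drop does not do it.
- frame_b: Blue filter frame with a white middle, a flat plate 64 (x) x 110 (y) x 14 mm, about 0.07 kg; grip it across its 64 mm width. Origin at the centre of the underside of the blue plate, z up (its top face is at z = 14 mm). Below it stands an orange seal pad 50 x 96 mm, 4 mm proud at the start, so that the origin is then 4 mm above what it lies on, and 0 mm once pressed home. All frames are alike and stack in any order; some may be absent (three to five are there).
- frame_b_top (a point): Centre of the top face of frame_b, the place to press it.
- frame_b_seal (a joint): How far the orange seal pad of frame_b is pushed in: 0 m = 4 mm proud (start), 0.004 m = pressed home. A stiff, damped slide that stays where it is left: it yields from 6 N and goes in at about 15 mm/s under 10 N, so press the middle from above with 10 to 20 N for about a second; a tap or a drop does not do it.
- frame_c: Blue filter frame with a white middle, a flat plate 64 (x) x 110 (y) x 14 mm, about 0.07 kg; grip it across its 64 mm width. Origin at the centre of the underside of the blue plate, z up (its top face is at z = 14 mm). Below it stands an orange seal pad 50 x 96 mm, 4 mm proud at the start, so that the origin is then 4 mm above what it lies on, and 0 mm once pressed home. All frames are alike and stack in any order; some may be absent (three to five are there).
- frame_c_top (a point): Centre of the top face of frame_c, the place to press it.
- frame_c_seal (a joint): How far the orange seal pad of frame_c is pushed in: 0 m = 4 mm proud (start), 0.004 m = pressed home. A stiff, damped slide that stays where it is left: it yields from 6 N and goes in at about 15 mm/s under 10 N, so press the middle from above with 10 to 20 N for about a second; a tap or a drop does not do it.
- frame_d: Blue filter frame with a white middle, a flat plate 64 (x) x 110 (y) x 14 mm, about 0.07 kg; grip it across its 64 mm width. Origin at the centre of the underside of the blue plate, z up (its top face is at z = 14 mm). Below it stands an orange seal pad 50 x 96 mm, 4 mm proud at the start, so that the origin is then 4 mm above what it lies on, and 0 mm once pressed home. All frames are alike and stack in any order; some may be absent (three to five are there).
- frame_d_top (a point): Centre of the top face of frame_d, the place to press it.
- frame_d_seal (a joint): How far the orange seal pad of frame_d is pushed in: 0 m = 4 mm proud (start), 0.004 m = pressed home. A stiff, damped slide that stays where it is left: it yields from 6 N and goes in at about 15 mm/s under 10 N, so press the middle from above with 10 to 20 N for about a second; a tap or a drop does not do it.
- frame_e: Blue filter frame with a white middle, a flat plate 64 (x) x 110 (y) x 14 mm, about 0.07 kg; grip it across its 64 mm width. Origin at the centre of the underside of the blue plate, z up (its top face is at z = 14 mm). Below it stands an orange seal pad 50 x 96 mm, 4 mm proud at the start, so that the origin is then 4 mm above what it lies on, and 0 mm once pressed home. All frames are alike and stack in any order; some may be absent (three to five are there).
- frame_e_top (a point): Centre of the top face of frame_e, the place to press it.
- frame_e_seal (a joint): How far the orange seal pad of frame_e is pushed in: 0 m = 4 mm proud (start), 0.004 m = pressed home. A stiff, damped slide that stays where it is left: it yields from 6 N and goes in at about 15 mm/s under 10 N, so press the middle from above with 10 to 20 N for about a second; a tap or a drop does not do it.
There are look-alikes about, which are no part of the job. Leave any pink look-alike of the frame_c alone.

How it is judged:
On the way:
1. every blue frame lies on the stack, straight and pressed flat (horizontal distance between each of frame_a, frame_b, frame_c, frame_d, frame_e and stand_top below 0.01 m and angle between the y axis of each of frame_a, frame_b, frame_c, frame_d, frame_e and the y axis of stand, either way round below 0.12 rad and angle between each of frame_a, frame_b, frame_c, frame_d, frame_e's own z axis and vertical below 0.06 rad and value of joint each of frame_a_seal, frame_b_seal, frame_c_seal, frame_d_seal, frame_e_seal above 0.003 m), for 0.2 s.
At the end, for the whole second after the job is handed in: Every frame that is there and the cover lie on the stand in one stack, each within 10 mm of the stand's centre, within 7 degrees of its direction (either way round), level within 3 degrees and with its seal at least 3 mm in; the cover is on top; all at rest (all of step 1 and horizontal distance between cover and stand_top below 0.01 m and angle between the y axis of cover and the y axis of stand, either way round below 0.12 rad and angle between cover's own z axis and vertical below 0.06 rad and value of joint cover_seal above 0.003 m and z of cover in the frame of frame_a above 0.008 m and z of cover in the frame of frame_b above 0.008 m and z of cover in the frame of frame_c above 0.008 m and z of cover in the frame of frame_d above 0.008 m and z of cover in the frame of frame_e above 0.008 m and linear speed of each of frame_a, frame_b, frame_c, frame_d, frame_e, cover below 0.02 m/s); the robot touches nothing.
It fails at once if something was added on top of a frame on the stand before that frame had been pressed flat ((value of joint frame_a_seal below 0.0025 m and horizontal distance between frame_a and stand_top below 0.03 m and distance between any of frame_b, frame_c, frame_d, frame_e, cover and frame_a_top below 0.011 m) or (value of joint frame_b_seal below 0.0025 m and horizontal distance between frame_b and stand_top below 0.03 m and distance between any of frame_a, frame_c, frame_d, frame_e, cover and frame_b_top below 0.011 m) or (value of joint frame_c_seal below 0.0025 m and horizontal distance between frame_c and stand_top below 0.03 m and distance between any of frame_a, frame_b, frame_d, frame_e, cover and frame_c_top below 0.011 m) or (value of joint frame_d_seal below 0.0025 m and horizontal distance between frame_d and stand_top below 0.03 m and distance between any of frame_a, frame_b, frame_c, frame_e, cover and frame_d_top below 0.011 m) or (value of joint frame_e_seal below 0.0025 m and horizontal distance between frame_e and stand_top below 0.03 m and distance between any of frame_a, frame_b, frame_c, frame_d, cover and frame_e_top below 0.011 m)).
It fails at once if a frame had its seal pressed home away from the stand ((value of joint frame_a_seal above 0.0025 m and horizontal distance between frame_a and stand_top above 0.15 m) or (value of joint frame_b_seal above 0.0025 m and horizontal distance between frame_b and stand_top above 0.15 m) or (value of joint frame_c_seal above 0.0025 m and horizontal distance between frame_c and stand_top above 0.15 m) or (value of joint frame_d_seal above 0.0025 m and horizontal distance between frame_d and stand_top above 0.15 m) or (value of joint frame_e_seal above 0.0025 m and horizontal distance between frame_e and stand_top above 0.15 m)).
It fails at once if label_pack was moved (distance of label_pack from where it was at the start of the episode above 0.03 m).
Of frame_a, frame_b, frame_c, frame_d, frame_e only 3 to 5 are there at a start; the rules pass over those that are not, and their reading is None.
At some moment in a run one of cover may be knocked a few centimetres aside while the robot is not near it.
Once in a run the grip may slacken for a moment while it holds something.
It also fails if it takes over 210 s, if anything falls off the work surface, if the arm or the gripper's body presses on something with over 40 N, if the wrist force passes 120 N, or if a joint passes its speed limit or range.

## Working session

There is one attempt and no reset: what is moved stays moved. The work goes in short steps, Python scripts to look and compute and a shell command to move; the robot and the scene stay as the last step left them, time stands still between calls to the robot, and variables do not carry over. Pictures are saved under pics/ and viewed, about 12 in all and at most 16, crops included, and the job is handed in when it is done.

```bash
ls; mkdir -p pics
python3 - <<'E'
from station import *
import cv2
print(get_obs(), tcp_to_tips)
for c in("top","side"):
    r=read_camera(c); cv2.imwrite(f"pics/{c}0.png",r["pixels"]); print(c,r["cam_to_world"].round(3).tolist(),r["camera_matrix"].round(1).tolist(),r["D"])
    for l in ("frame_a","cover","stand","label_pack"):
        print(l,[(d["box"],round(d["conf"],2)) for d in spot_in(c,l)])
E
```

```text
pics
{'t': 0.0, 'q': array([-1.23406604,  0.47787023,  0.02233828,  1.55644603, -0.01153794,
        1.10931648, -0.08310837]), 'joint_vel': array([ 1.34257785e-03, -7.33753590e-04,  2.81792398e-04, -9.40957119e-04,
       -1.64140823e-03,  8.65208594e-04, -9.58552261e-05]), 'joint_torque': array([-2.31054255e-04, -5.96462059e+01,  1.60763819e+00, -2.81191528e+01,
        1.24164834e-02,  9.31455928e-03, -1.01692713e-06]), 'eef_pos': array([0.29021434, 0.60880166, 0.24928092]), 'tool_rot': array([ 0.68957761,  0.15531154,  0.68979941, -0.15664554]), 'contact_force': array([0.03227265, 0.1263183 , 0.25552548]), 'torque': array([-0.01133494,  0.01031551,  0.04240233]), 'gripper_width': 1.00024984738723} 0.019
top [[0.019, -0.985, 0.174, 0.364], [-1.0, -0.022, -0.014, 0.127], [0.017, -0.174, -0.985, 1.274], [0.0, 0.0, 0.0, 1.0]] [[522.2, 0.0, 326.4], [0.0, 522.2, 247.6], [0.0, 0.0, 1.0]] [-0.11126586  0.          0.          0.          0.        ]
frame_a [([445.5, 237.8, 45.0, 41.0], 0.93), ([244.0, 245.6, 50.2, 38.9], 0.93), ([381.5, 223.7, 50.2, 40.4], 0.87), ([445.4, 298.8, 42.9, 3
[... 158 characters left out ...]
7.3], 0.68), ([252.2, 304.8, 51.6, 36.3], 0.5)]
label_pack [([191.9, 265.2, 37.1, 27.5], 0.67)]
side [[-0.999, -0.024, 0.029, 0.533], [-0.036, 0.418, -0.908, 1.415], [0.009, -0.908, -0.419, 0.655], [0.0, 0.0, 0.0, 1.0]] [[613.1, 0.0, 323.5], [0.0, 613.1, 248.3], [0.0, 0.0, 1.0]] [-0.14268526  0.          0.          0.          0.        ]
frame_a [([293.6, 272.9, 35.5, 23.8], 0.93), ([293.9, 238.9, 42.2, 23.4], 0.75), ([366.2, 218.2, 30.2, 14.5], 0.71), ([312.8, 219.0, 34.9, 20.8], 0.68), ([316.9, 308.4, 49.9, 35.0], 0.55)]
cover [([384.1, 306.3, 42.8, 35.0], 0.65)]
stand [([375.4, 258.9, 59.2, 34.2], 0.87)]
label_pack [([338.0, 344.4, 31.7, 32.2], 0.77), ([386.6, 306.1, 45.8, 38.2], 0.64)]
```

```bash
cat > h.py <<'E'
from station import *
import numpy as np, cv2
def world(cam, px, z=None, r=None):
    """pixel points (N,2) -> world, by depth or on plane z"""
    K,D,T=r["camera_matrix"],np.array(r["D"]),np.array(r["cam_to_world"])
    px=np.asarray(px,float).reshape(-1,1,2)
    n=cv2.undistortPoints(px,K,D).reshape(-1,2); d=np.c_[n,np.ones(len(n))]
    if z is None:
        p=px.reshape(-1,2).astype(int); s=r["range_z"][p[:,1],p[:,0]]
    else:
        w=d@T[:3,:3].T; s=(z-T[2,3])/w[:,2]
    return (d*s[:,None])@T[:3,:3].T+T[:3,3]
def cloud(mask,r):
    v,u=np.nonzero(mask&(r["range_z"]>0)); return world(None,np.c_[u,v],None,r),r["pixels"][v,u]
def rect(xy):
    """centre, (long,short), yaw of y(long) axis from world y in deg within +-90"""
    c,(w,h),a=cv2.minAreaRect(xy.astype(np.float32))
    if w>=h: ang=a
    else: ang=a+90
    yaw=(ang-90+90)%180-90
    return np.array(c),max(w,h),min(w,h),yaw
def yawtool():
    o=get_obs(); w,x,y,z=o["tool_rot"]
    ya=np.array([2*(x*y-w*z),1-2*(x*x+z*z),2*(y*z+w*x)]); xa=np.array([1-2*(y*y+z*z),2*(x*y+w*z),2*(x*z-w*y)])
    return np.degrees(np.arctan2(ya[1],ya[0])),xa,ya
def status():
    o=get_obs(); y,xa,_=yawtool(); print("t",round(o["t"],2),"tcp",o["eef_pos"].round(4),"yaw_jaw",round(y,2),"xa",xa.round(3),"F",o["contact_force"].round(1),"w",round(o["gripper_width"],3))
E
python3 - <<'E'
from h import *
r=read_camera("top")
im=r["pixels"][150:350,150:500]; cv2.imwrite("pics/crop1.png",cv2.resize(im,None,fx=2.28,fy=2.28,interpolation=2))
for l in ("frame_a","cover","stand","label_pack"):
    for d in cut_out("top",l):
        P,c=cloud(d["mask"],r); zt=np.percentile(P[:,2],60)
        v,u=np.nonzero(d["mask"]); Q=world(None,np.c_[u,v],zt,r)
        k=abs(P[:,2]-zt)<.006
        ce,a,b,y=rect(Q[:,:2])
        print(l,round(d["conf"],2),np.round(d["box"],0),"ctr",ce.round(3),round(a,3),round(b,3),"yaw",round(y,1),"z",np.percentile(P[:,2],[5,50,95]).round(3),"bgr",np.median(c,0))
status()
E
```

```text
frame_a 0.92 [448. 297.  50.  30.] ctr [ 0.471 -0.185] 0.114 0.065 yaw 7.0 z [0.012 0.017 0.021] bgr [199.  172.  162.5]
frame_a 0.91 [244. 248.  52.  39.] ctr [0.585 0.31 ] 0.115 0.068 yaw -25.1 z [0.009 0.017 0.021] bgr [199.  165.  160.5]
frame_a 0.88 [445. 238.  45.  42.] ctr [ 0.619 -0.179] 0.11 0.066 yaw -20.1 z [0.012 0.017 0.021] bgr [198. 175. 170.]
frame_a 0.88 [248. 189.  50.  40.] ctr [0.73  0.313] 0.111 0.069 yaw 33.0 z [0.011 0.017 0.021] bgr [170. 145. 198.]
frame_a 0.79 [384. 222.  51.  37.] ctr [ 0.655 -0.029] 0.109 0.067 yaw -19.6 z [0.012 0.017 0.021] bgr [199. 173. 163.]
frame_a 0.63 [313. 223.  49.  38.] ctr [0.646 0.15 ] 0.111 0.068 yaw 14.5 z [0.012 0.017 0.021] bgr [200.  168.5 164. ]
cover 0.93 [252. 306.  48.  36.] ctr [0.441 0.292] 0.112 0.067 yaw 18.6 z [0.007 0.012 0.03 ] bgr [197. 195. 195.]
stand 0.71 [342. 305.  73.  56.] ctr [0.451 0.069] 0.163 0.114 yaw 12.5 z [0.013 0.018 0.024] bgr [ 88. 107. 106.]
label_pack 0.69 [191. 265.  38.  27.] ctr [0.536 0.44 ] 0.089 0.063 yaw 3.2 z [0.009 0.016 0.02 ] bgr [ 62. 166. 197.]
t 0.75 tcp [0.2904 0.6093 0.2503] yaw_jaw 64.51 xa [ 0.  0. -1.] F [ 0.9  0.3 -0.5] w 1.003
```

View pics/crop1.png

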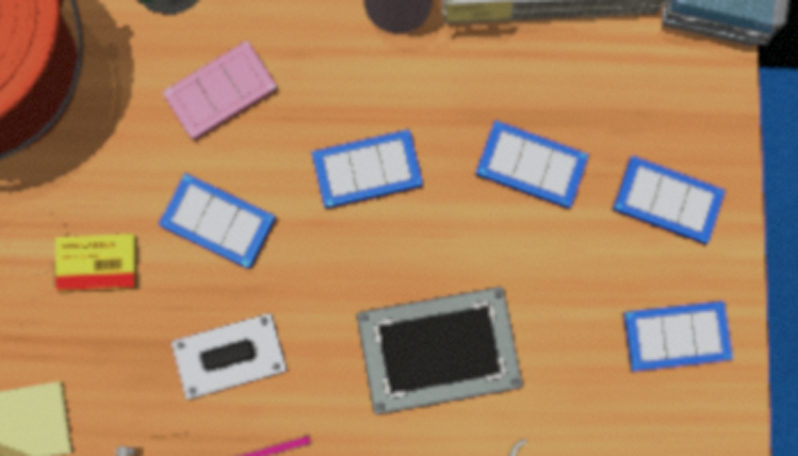

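View pics/side0.png

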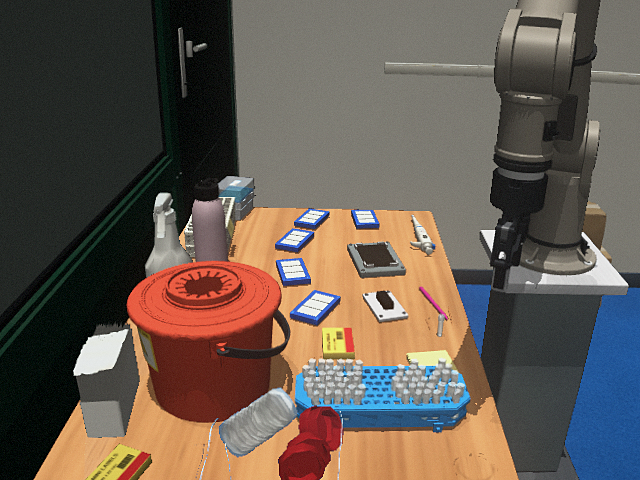

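Five blue frames: crop (217,220), (367,168), (532,165), (668,200), (678,337). The pink look-alike is at (220,90) and stays where it is. Next I'll refine the stand pose and the blue outlines.

```bash
cat >> h.py <<'E'
def blue(r,cam="top",zt=None,near=None):
    """blue plates by colour (outline filled) -> list of (centre, long, short, yaw)"""
    hsv=cv2.cvtColor(r["pixels"],cv2.COLOR_BGR2HSV)
    m=cv2.inRange(hsv,(100,120,80),(130,255,255))
    out=[]
    for c in cv2.findContours(m,cv2.RETR_EXTERNAL,cv2.CHAIN_APPROX_NONE)[0]:
        if cv2.contourArea(c)<200: continue
        f=np.zeros(m.shape,np.uint8); cv2.drawContours(f,[c],-1,1,-1)
        P,_=cloud(f>0,r)
        if len(P)<50: continue
        z=np.median(P[:,2]) if zt is None else zt
        v,u=np.nonzero(f); Q=world(None,np.c_[u,v],z,r)
        ce,a,b,y=rect(Q[:,:2])
        if .09<a<.14 and b>.05: out.append((ce,Q[:,:2].mean(0),a,b,y,z))
    return out
E
python3 - <<'E'
from h import *
for cam in ("top","side"):
    r=read_camera(cam)
    for ce,me,a,b,y,z in blue(r,cam): print(cam,"blue",ce.round(4),me.round(4),round(a,3),round(b,3),"yaw",round(y,1),"z",round(z,4))
    d=cut_out(cam,"stand")[0]
    m=cv2.dilate(d["mask"].astype(np.uint8),np.ones((5,5)))>0
    g=cv2.cvtColor(r["pixels"],cv2.COLOR_BGR2GRAY)
    for n,mm,zz in (("mat",m&(g<60),.02),("plate",d["mask"],.018)):
        k,L,s,c=cv2.connectedComponentsWithStats(mm.astype(np.uint8)); i=1+s[1:,4].argmax()
        v,u=np.nonzero(L==i); Q=world(None,np.c_[u,v],zz,r)[:,:2]
        ce,a,b,y=rect(Q); w,V=np.linalg.eigh(np.cov(Q.T)); p=V[:,1]
        print(cam,n,ce.round(4),Q.mean(0).round(4),round(a,3),round(b,3),"yaw",round(y,1),"pca",round((np.degrees(np.arctan2(p[1],p[0]))%180-90),1))
E
```

```text
top blue [-0.1664  1.2943] [-0.1827  1.3098] 0.11 0.093 yaw 5.1 z -0.7411
top blue [ 0.4711 -0.1856] [ 0.471  -0.1852] 0.108 0.061 yaw 7.4 z 0.0169
top blue [0.5848 0.3094] [0.5846 0.3091] 0.108 0.061 yaw -24.2 z 0.0167
top blue [ 0.619  -0.1784] [ 0.6187 -0.1785] 0.106 0.063 yaw -19.7 z 0.0169
top blue [0.6456 0.1496] [0.6454 0.1495] 0.107 0.063 yaw 14.1 z 0.017
top blue [ 0.6545 -0.0289] [ 0.6544 -0.0289] 0.107 0.062 yaw -19.1 z 0.017
top mat [0.4521 0.0692] [0.4521 0.0693] 0.116 0.07 yaw 11.7 pca 11.7
top plate [0.452  0.0693] [0.4516 0.0693] 0.161 0.113 yaw 11.1 pca 12.0
side blue [0.5847 0.3185] [0.5871 0.3198] 0.123 0.068 yaw -24.4 z 0.0172
side blue [0.6432 0.1605] [0.643  0.1618] 0.129 0.063 yaw 14.0 z 0.0173
side blue [ 0.6568 -0.0182] [ 0.6568 -0.0169] 0.134 0.067 yaw -15.4 z 0.0174
side blue [ 0.469  -0.1734] [ 0.4692 -0.1716] 0.129 0.065 yaw 5.8 z 0.0174
side blue [ 0.6175 -0.1676] [ 0.6211 -0.1664] 0.135 0.072 yaw -19.2 z 0.0174
side mat [0.4499 0.0698] [0.4506 0.068 ] 0.122 0.075 yaw 11.2 pca 11.9
side plate [0.451  0.0851] [0.4506 0.0902] 0.19 0.113 yaw 11.6 pca 11.0
```

```bash
python3 -m jog '[{"dx":0.03,"dy":-0.04,"rz":-5},{"dx":0.06,"dy":-0.08,"rz":-12},{"dx":0.09,"dy":-0.12,"rz":-18},{"dx":0.12,"dy":-0.16,"rz":-24},{"dx":0.15,"dy":-0.2,"rz":-30},{"dx":0.18,"dy":-0.24,"rz":-36},{"dx":0.21,"dy":-0.28,"rz":-42},{"dx":0.24,"dy":-0.32,"rz":-46},{"dx":0.27,"dy":-0.35,"rz":-50.5},{"dx":0.3,"dy":-0.39,"rz":-50.5}]' 40
python3 -m jog '[{"dx":0.03,"dy":-0.04,"dz":-0.03},{"dx":0.055,"dy":-0.07,"dz":-0.07},{"dx":0.055,"dy":-0.07,"dz":-0.11},{"dx":0.055,"dy":-0.07,"dz":-0.13},{"dx":0.055,"dy":-0.07,"dz":-0.13},{"dx":0.055,"dy":-0.07,"dz":-0.13}]'; python3 -c "from h import *;status()"
```

```text
t 0.95 tcp [0.2904 0.6093 0.2503] yaw_jaw 64.51 xa [ 0.  0. -1.] F [ 0.5 -0.4 -0.3] w 0.999$[0]: bad value
$[0]: bad value
```

```bash
python3 -m jog '[{"gripper":0,"dx":0.03,"dy":-0.04,"dz":0,"rx":0,"ry":0,"rz":-5},{"gripper":0,"dx":0.06,"dy":-0.08,"dz":0,"rx":0,"ry":0,"rz":-12}]' 40
python3 -m jog '[{"gripper":0,"dx":0.03,"dy":-0.04}]'; python3 -c "from h import *;status()"
```

```text
t: 1.15
eef_pos: [0.3497, 0.5296, 0.2501]
tool_rot: [0.669, 0.227, 0.67, -0.227]
contact_force: [1.8, -0.5, 0.0]
gripper_width: 1.0
t 1.15 tcp [0.3497 0.5296 0.2501] yaw_jaw 52.51 xa [-0.     0.001 -1.   ] F [ 1.8 -0.5  0. ] w 1.0$[0]: bad value
```

```bash
R='not used'; python3 -m jog '[{"gripper":0,"dx":0.295,"dy":-0.38,"dz":0,"rx":0,"ry":0,"rz":-38.5},{"gripper":0,"dx":0.295,"dy":-0.38,"dz":0,"rx":0,"ry":0,"rz":-38.5},{"gripper":0,"dx":0.295,"dy":-0.38,"dz":0,"rx":0,"ry":0,"rz":-38.5},{"gripper":0,"dx":0.295,"dy":-0.38,"dz":0,"rx":0,"ry":0,"rz":-38.5},{"gripper":0,"dx":0.295,"dy":-0.38,"dz":0,"rx":0,"ry":0,"rz":-38.5},{"gripper":0,"dx":0.295,"dy":-0.38,"dz":0,"rx":0,"ry":0,"rz":-38.5},{"gripper":0,"dx":0.295,"dy":-0.38,"dz":0,"rx":0,"ry":0,"rz":-38.5},{"gripper":0,"dx":0.295,"dy":-0.38,"dz":0,"rx":0,"ry":0,"rz":-38.5},{"gripper":0,"dx":0.295,"dy":-0.38,"dz":0,"rx":0,"ry":0,"rz":-38.5},{"gripper":0,"dx":0.295,"dy":-0.38,"dz":0,"rx":0,"ry":0,"rz":-38.5}]'
python3 -c "from h import *;status()"
```

```text
t: 2.15
eef_pos: [0.6475, 0.1447, 0.2506]
tool_rot: [0.557, 0.436, 0.556, -0.437]
contact_force: [0.8, 1.1, 0.4]
gripper_width: 1.0
t 2.15 tcp [0.6475 0.1447 0.2506] yaw_jaw 13.78 xa [ 0.001 -0.002 -1.   ] F [0.8 1.1 0.4] w 1.0
```

```bash
python3 -m jog '[{"gripper":0,"dx":0,"dy":0,"dz":-0.19,"rx":0,"ry":0,"rz":0},{"gripper":0,"dx":0,"dy":0,"dz":-0.19,"rx":0,"ry":0,"rz":0},{"gripper":0,"dx":0,"dy":0,"dz":-0.19,"rx":0,"ry":0,"rz":0},{"gripper":0,"dx":0,"dy":0,"dz":-0.19,"rx":0,"ry":0,"rz":0},{"gripper":0,"dx":0,"dy":0,"dz":-0.21,"rx":0,"ry":0,"rz":0},{"gripper":0,"dx":0,"dy":0,"dz":-0.226,"rx":0,"ry":0,"rz":0},{"gripper":0,"dx":0,"dy":0,"dz":-0.226,"rx":0,"ry":0,"rz":0},{"gripper":0,"dx":0,"dy":0,"dz":-0.226,"rx":0,"ry":0,"rz":0}]'
python3 -c "from h import *;status()"
```

```text
t: 2.95
eef_pos: [0.6462, 0.1495, 0.0252]
tool_rot: [0.558, 0.436, 0.557, -0.435]
contact_force: [0.1, 0.0, -0.1]
gripper_width: 1.0
t 2.95 tcp [0.6462 0.1495 0.0252] yaw_jaw 14.01 xa [ 0.001  0.    -1.   ] F [ 0.1  0.  -0.1] w 1.0
```

```bash
python3 -m jog '[{"gripper":1,"dx":0,"dy":0,"dz":0,"rx":0,"ry":0,"rz":0},{"gripper":1,"dx":0,"dy":0,"dz":0,"rx":0,"ry":0,"rz":0},{"gripper":1,"dx":0,"dy":0,"dz":0,"rx":0,"ry":0,"rz":0},{"gripper":1,"dx":0,"dy":0,"dz":0,"rx":0,"ry":0,"rz":0},{"gripper":1,"dx":0,"dy":0,"dz":0,"rx":0,"ry":0,"rz":0},{"gripper":1,"dx":0,"dy":0,"dz":0,"rx":0,"ry":0,"rz":0},{"gripper":1,"dx":0,"dy":0,"dz":0,"rx":0,"ry":0,"rz":0},{"gripper":1,"dx":0,"dy":0,"dz":0,"rx":0,"ry":0,"rz":0}]' 50
python3 -m jog '[{"gripper":1,"dx":0,"dy":0,"dz":0.03,"rx":0,"ry":0,"rz":0},{"gripper":1,"dx":0,"dy":0,"dz":0.07,"rx":0,"ry":0,"rz":0},{"gripper":1,"dx":0,"dy":0,"dz":0.1,"rx":0,"ry":0,"rz":0},{"gripper":1,"dx":0,"dy":0,"dz":0.1,"rx":0,"ry":0,"rz":0},{"gripper":1,"dx":0,"dy":0,"dz":0.1,"rx":0,"ry":0,"rz":0}]'
python3 - <<'E'
from h import *
status()
r=read_camera("side"); cv2.imwrite("pics/side1.png",cv2.resize(r["pixels"][180:330,230:430],None,fx=4,fy=4))
E
```

```text
t: 3.75
eef_pos: [0.6467, 0.1496, 0.0259]
tool_rot: [0.558, 0.436, 0.557, -0.434]
contact_force: [-0.2, 0.3, 4.8]
gripper_width: 0.728
t: 4.25
eef_pos: [0.6456, 0.1495, 0.1251]
tool_rot: [0.558, 0.436, 0.557, -0.435]
contact_force: [-0.7, 0.7, -1.1]
gripper_width: 0.722
t 4.25 tcp [0.6456 0.1495 0.1251] yaw_jaw 14.02 xa [ 0.001  0.001 -1.   ] F [-0.7  0.7 -1.1] w 0.722
```

View pics/side1.png

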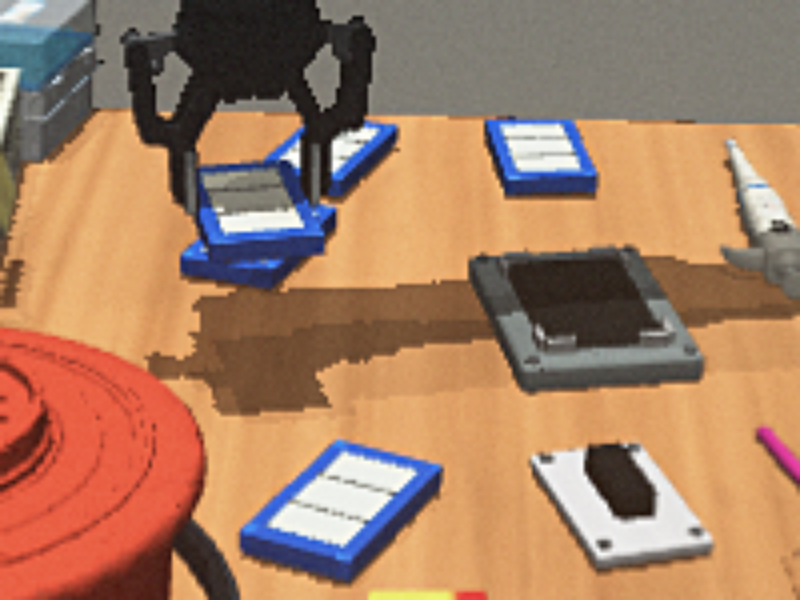

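Frame b is held and the other things are undisturbed. Next: carry it over to the stand.

```bash
python3 -m jog '[{"gripper":1,"dx":-0.194,"dy":-0.0805,"dz":0,"rx":0,"ry":0,"rz":-2.3},{"gripper":1,"dx":-0.194,"dy":-0.0805,"dz":0,"rx":0,"ry":0,"rz":-2.3},{"gripper":1,"dx":-0.194,"dy":-0.0805,"dz":0,"rx":0,"ry":0,"rz":-2.3},{"gripper":1,"dx":-0.194,"dy":-0.0805,"dz":0,"rx":0,"ry":0,"rz":-2.3},{"gripper":1,"dx":-0.194,"dy":-0.0805,"dz":0,"rx":0,"ry":0,"rz":-2.3},{"gripper":1,"dx":-0.194,"dy":-0.0805,"dz":-0.03,"rx":0,"ry":0,"rz":-2.3},{"gripper":1,"dx":-0.194,"dy":-0.0805,"dz":-0.06,"rx":0,"ry":0,"rz":-2.3},{"gripper":1,"dx":-0.194,"dy":-0.0805,"dz":-0.06,"rx":0,"ry":0,"rz":-2.3},{"gripper":1,"dx":-0.194,"dy":-0.0805,"dz":-0.06,"rx":0,"ry":0,"rz":-2.3}]'
python3 - <<'E'
from h import *
status()
r=read_camera("top"); cv2.imwrite("pics/top2.png",cv2.resize(r["pixels"][250:350,270:410],None,fx=5,fy=5))
r=read_camera("side"); cv2.imwrite("pics/side2.png",cv2.resize(r["pixels"][200:300,310:450],None,fx=5,fy=5))
E
```

```text
t: 5.2
eef_pos: [0.4508, 0.0685, 0.0638]
tool_rot: [0.548, 0.446, 0.549, -0.447]
contact_force: [-0.7, -1.1, -0.4]
gripper_width: 0.723
t 5.2 tcp [0.4508 0.0685 0.0638] yaw_jaw 11.7 xa [-0.003 -0.001 -1.   ] F [-0.7 -1.1 -0.4] w 0.723
```

View pics/side2.png

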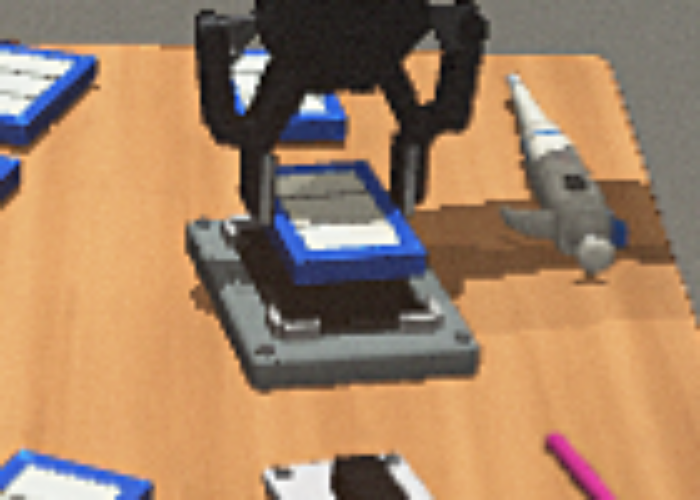

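```bash
python3 -m jog '[{"gripper":1,"dx":0.001,"dy":0,"dz":-0.008,"rx":0,"ry":0,"rz":0},{"gripper":1,"dx":0.001,"dy":0,"dz":-0.014,"rx":0,"ry":0,"rz":0},{"gripper":1,"dx":0.001,"dy":0,"dz":-0.017,"rx":0,"ry":0,"rz":0},{"gripper":1,"dx":0.001,"dy":0,"dz":-0.017,"rx":0,"ry":0,"rz":0}]'
python3 -m jog '[{"gripper":0,"dx":0,"dy":0,"dz":0,"rx":0,"ry":0,"rz":0},{"gripper":0,"dx":0,"dy":0,"dz":0,"rx":0,"ry":0,"rz":0},{"gripper":0,"dx":0,"dy":0,"dz":0,"rx":0,"ry":0,"rz":0},{"gripper":0,"dx":0,"dy":0,"dz":0,"rx":0,"ry":0,"rz":0},{"gripper":0,"dx":0,"dy":0,"dz":0.03,"rx":0,"ry":0,"rz":0},{"gripper":0,"dx":0,"dy":0,"dz":0.07,"rx":0,"ry":0,"rz":0},{"gripper":1,"dx":0,"dy":0,"dz":0.1,"rx":0,"ry":0,"rz":0},{"gripper":1,"dx":0,"dy":0,"dz":0.1,"rx":0,"ry":0,"rz":0},{"gripper":1,"dx":0,"dy":0,"dz":0.1,"rx":0,"ry":0,"rz":0},{"gripper":1,"dx":0,"dy":0,"dz":0.1,"rx":0,"ry":0,"rz":0}]'
python3 - <<'E'
from h import *
status()
r=read_camera("top"); cv2.imwrite("pics/top3.png",cv2.resize(r["pixels"][250:350,270:410],None,fx=5,fy=5))
r=read_camera("side"); cv2.imwrite("pics/side3.png",cv2.resize(r["pixels"][200:300,310:450],None,fx=5,fy=5))
E
```

```text
t: 5.7
eef_pos: [0.4521, 0.0687, 0.0469]
tool_rot: [0.548, 0.446, 0.549, -0.447]
contact_force: [0.2, -0.2, -2.5]
gripper_width: 0.725
t: 6.7
eef_pos: [0.4517, 0.0688, 0.1465]
tool_rot: [0.548, 0.446, 0.549, -0.447]
contact_force: [0.6, -0.7, -0.2]
gripper_width: 0.327
t 6.7 tcp [0.4517 0.0688 0.1465] yaw_jaw 11.72 xa [-0.002 -0.    -1.   ] F [ 0.6 -0.7 -0.2] w 0.327
```

View pics/side3.png

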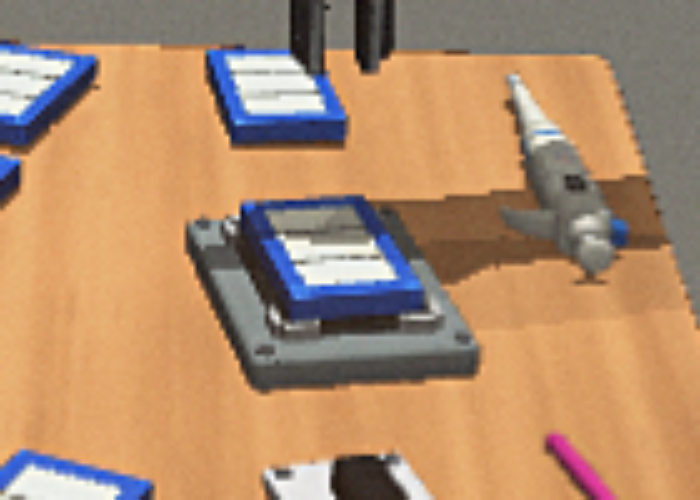

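```bash
python3 -m jog '[{"gripper":1,"dx":0,"dy":0,"dz":-0.04,"rx":0,"ry":0,"rz":0},{"gripper":1,"dx":0,"dy":0,"dz":-0.07,"rx":0,"ry":0,"rz":0},{"gripper":1,"dx":0,"dy":0,"dz":-0.083,"rx":0,"ry":0,"rz":0},{"gripper":1,"dx":0,"dy":0,"dz":-0.083,"rx":0,"ry":0,"rz":0},{"gripper":1,"dx":0,"dy":0,"dz":-0.083,"rx":0,"ry":0,"rz":0}]'
python3 -m jog '[{"gripper":1,"dx":0,"dy":0,"dz":-0.002,"rx":0,"ry":0,"rz":0},{"gripper":1,"dx":0,"dy":0,"dz":-0.004,"rx":0,"ry":0,"rz":0},{"gripper":1,"dx":0,"dy":0,"dz":-0.006,"rx":0,"ry":0,"rz":0}]'
python3 -m jog '[{"gripper":1,"dx":0,"dy":0,"dz":-0.001,"rx":0,"ry":0,"rz":0},{"gripper":1,"dx":0,"dy":0,"dz":-0.002,"rx":0,"ry":0,"rz":0}]'
python3 -m jog '[{"gripper":1,"dx":0,"dy":0,"dz":-0.001,"rx":0,"ry":0,"rz":0},{"gripper":1,"dx":0,"dy":0,"dz":-0.002,"rx":0,"ry":0,"rz":0}]'
```

```text
t: 7.3
eef_pos: [0.4522, 0.0685, 0.064]
tool_rot: [0.548, 0.446, 0.549, -0.447]
contact_force: [0.7, 0.8, -0.6]
gripper_width: -0.001
t: 7.6
eef_pos: [0.4529, 0.069, 0.0587]
tool_rot: [0.549, 0.447, 0.548, -0.446]
contact_force: [0.5, -0.5, 0.2]
gripper_width: 0.003
t: 7.8
eef_pos: [0.4525, 0.0689, 0.0564]
tool_rot: [0.548, 0.446, 0.548, -0.446]
contact_force: [0.2, -0.8, 0.0]
gripper_width: -0.002
t: 8.0
eef_pos: [0.4526, 0.0689, 0.0547]
tool_rot: [0.548, 0.447, 0.548, -0.446]
contact_force: [-2.0, 0.3, 7.4]
gripper_width: 0.002
```

```bash
for i in 1; do python3 -m jog '[{"gripper":1,"dx":0,"dy":0,"dz":-0.001,"rx":0,"ry":0,"rz":0},{"gripper":1,"dx":0,"dy":0,"dz":-0.001,"rx":0,"ry":0,"rz":0},{"gripper":1,"dx":0,"dy":0,"dz":-0.002,"rx":0,"ry":0,"rz":0},{"gripper":1,"dx":0,"dy":0,"dz":-0.002,"rx":0,"ry":0,"rz":0}]'
python3 -m jog '[{"gripper":1,"dx":0,"dy":0,"dz":-0.001,"rx":0,"ry":0,"rz":0},{"gripper":1,"dx":0,"dy":0,"dz":-0.001,"rx":0,"ry":0,"rz":0}]'
python3 -m jog '[{"gripper":1,"dx":0,"dy":0,"dz":-0.001,"rx":0,"ry":0,"rz":0},{"gripper":1,"dx":0,"dy":0,"dz":-0.001,"rx":0,"ry":0,"rz":0}]'; done
```

```text
t: 8.4
eef_pos: [0.4526, 0.0689, 0.0531]
tool_rot: [0.548, 0.447, 0.549, -0.446]
contact_force: [-3.8, -0.3, 12.9]
gripper_width: -0.001
t: 8.6
eef_pos: [0.4527, 0.0689, 0.053]
tool_rot: [0.548, 0.447, 0.549, -0.446]
contact_force: [-8.2, -0.6, 29.1]
gripper_width: -0.001
t: 8.8
eef_pos: [0.4527, 0.0689, 0.0529]
tool_rot: [0.548, 0.447, 0.549, -0.446]
contact_force: [-10.6, -1.5, 45.3]
gripper_width: 0.001
```

Pressed home: the height has stopped at 0.053, which puts the tips at z = 0.034. I'm backing off and checking.

```bash
python3 -m jog '[{"gripper":1,"dx":0,"dy":0,"dz":0.02,"rx":0,"ry":0,"rz":0},{"gripper":0,"dx":0,"dy":0,"dz":0.06,"rx":0,"ry":0,"rz":0},{"gripper":0,"dx":0,"dy":0,"dz":0.102,"rx":0,"ry":0,"rz":0},{"gripper":0,"dx":0,"dy":0,"dz":0.102,"rx":0,"ry":0,"rz":0},{"gripper":0,"dx":0.2,"dy":-0.098,"dz":0.102,"rx":0,"ry":0,"rz":-31},{"gripper":0,"dx":0.2,"dy":-0.098,"dz":0.102,"rx":0,"ry":0,"rz":-31},{"gripper":0,"dx":0.2,"dy":-0.098,"dz":0.102,"rx":0,"ry":0,"rz":-31},{"gripper":0,"dx":0.2,"dy":-0.098,"dz":0.102,"rx":0,"ry":0,"rz":-31},{"gripper":0,"dx":0.2,"dy":-0.098,"dz":0.102,"rx":0,"ry":0,"rz":-31},{"gripper":0,"dx":0.2,"dy":-0.098,"dz":0.102,"rx":0,"ry":0,"rz":-31}]'
cat >> h.py <<'E'
def report():
    status()
    r=read_camera("top")
    for ce,me,a,b,y,z in blue(r):
        if z>0: print("blue",ce.round(4),me.round(4),round(a,3),round(b,3),"yaw",round(y,1),"z",round(z,4))
E
python3 -c "from h import *;report()"
```

```text
t: 9.8
eef_pos: [0.6546, -0.0317, 0.1512]
tool_rot: [-0.409, -0.577, -0.408, 0.577]
contact_force: [-0.6, 0.1, -0.0]
gripper_width: 0.999
t 9.8 tcp [ 0.6546 -0.0317  0.1512] yaw_jaw -19.42 xa [ 0.001 -0.002 -1.   ] F [-0.6  0.1 -0. ] w 0.999
blue [0.4514 0.0731] [0.4502 0.0898] 0.105 0.067 yaw 12.4 z 0.0332
blue [0.5848 0.3094] [0.5844 0.3089] 0.108 0.061 yaw -24.2 z 0.0168
```

```bash
python3 -m jog '[{"gripper":0,"dx":0.002,"dy":0.001,"dz":-0.04,"rx":0,"ry":0,"rz":0},{"gripper":0,"dx":0.002,"dy":0.001,"dz":-0.08,"rx":0,"ry":0,"rz":0},{"gripper":0,"dx":0.002,"dy":0.001,"dz":-0.11,"rx":0,"ry":0,"rz":0},{"gripper":0,"dx":0.002,"dy":0.001,"dz":-0.127,"rx":0,"ry":0,"rz":0},{"gripper":0,"dx":0.002,"dy":0.001,"dz":-0.127,"rx":0,"ry":0,"rz":0},{"gripper":0,"dx":0.002,"dy":0.001,"dz":-0.127,"rx":0,"ry":0,"rz":0}]'
python3 -m jog '[{"gripper":1,"dx":0,"dy":0,"dz":0,"rx":0,"ry":0,"rz":0},{"gripper":1,"dx":0,"dy":0,"dz":0,"rx":0,"ry":0,"rz":0},{"gripper":1,"dx":0,"dy":0,"dz":0,"rx":0,"ry":0,"rz":0},{"gripper":1,"dx":0,"dy":0,"dz":0,"rx":0,"ry":0,"rz":0},{"gripper":1,"dx":0,"dy":0,"dz":0,"rx":0,"ry":0,"rz":0},{"gripper":1,"dx":0,"dy":0,"dz":0,"rx":0,"ry":0,"rz":0},{"gripper":1,"dx":0,"dy":0,"dz":0,"rx":0,"ry":0,"rz":0},{"gripper":1,"dx":0,"dy":0,"dz":0,"rx":0,"ry":0,"rz":0}]' 50
python3 -m jog '[{"gripper":1,"dx":0,"dy":0,"dz":0.03,"rx":0,"ry":0,"rz":0},{"gripper":1,"dx":0,"dy":0,"dz":0.07,"rx":0,"ry":0,"rz":0},{"gripper":1,"dx":0,"dy":0,"dz":0.1,"rx":0,"ry":0,"rz":0},{"gripper":1,"dx":0,"dy":0,"dz":0.1,"rx":0,"ry":0,"rz":0},{"gripper":1,"dx":0,"dy":0,"dz":0.1,"rx":0,"ry":0,"rz":0}]'
python3 - <<'E'
from h import *
report()
r=read_camera("side"); cv2.imwrite("pics/side4.png",cv2.resize(r["pixels"][200:300,250:450],None,fx=4,fy=4))
E
```

```text
t: 10.45
eef_pos: [0.6547, -0.028, 0.0262]
tool_rot: [0.409, 0.577, 0.409, -0.576]
contact_force: [0.4, -0.2, 0.9]
gripper_width: 1.001
t: 11.25
eef_pos: [0.6557, -0.0282, 0.0272]
tool_rot: [0.41, 0.578, 0.409, -0.576]
contact_force: [-0.8, -0.3, 5.5]
gripper_width: 0.721
t: 11.75
eef_pos: [0.6549, -0.028, 0.1264]
tool_rot: [0.409, 0.577, 0.409, -0.576]
contact_force: [-0.8, 0.7, -0.5]
gripper_width: 0.728
t 11.75 tcp [ 0.6549 -0.028   0.1264] yaw_jaw -19.28 xa [ 0.002  0.001 -1.   ] F [-0.8  0.7 -0.5] w 0.728
blue [0.5848 0.3094] [0.5844 0.3089] 0.108 0.061 yaw -24.2 z 0.0168
```

View pics/side4.png

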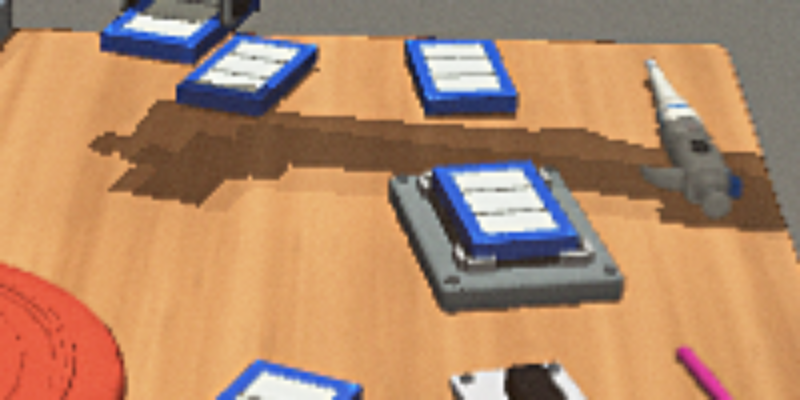

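```bash
python3 -m jog '[{"gripper":1,"dx":-0.202,"dy":0.0975,"dz":0,"rx":0,"ry":0,"rz":31},{"gripper":1,"dx":-0.202,"dy":0.0975,"dz":0,"rx":0,"ry":0,"rz":31},{"gripper":1,"dx":-0.202,"dy":0.0975,"dz":0,"rx":0,"ry":0,"rz":31},{"gripper":1,"dx":-0.202,"dy":0.0975,"dz":0,"rx":0,"ry":0,"rz":31},{"gripper":1,"dx":-0.202,"dy":0.0975,"dz":0,"rx":0,"ry":0,"rz":31},{"gripper":1,"dx":-0.202,"dy":0.0975,"dz":-0.02,"rx":0,"ry":0,"rz":31},{"gripper":1,"dx":-0.202,"dy":0.0975,"dz":-0.04,"rx":0,"ry":0,"rz":31},{"gripper":1,"dx":-0.202,"dy":0.0975,"dz":-0.045,"rx":0,"ry":0,"rz":31},{"gripper":1,"dx":-0.202,"dy":0.0975,"dz":-0.045,"rx":0,"ry":0,"rz":31},{"gripper":1,"dx":-0.202,"dy":0.0975,"dz":-0.045,"rx":0,"ry":0,"rz":31}]'; python3 -c "from h import *;status()"
```

```text
t: 12.85
eef_pos: [0.4526, 0.0691, 0.0804]
tool_rot: [0.548, 0.446, 0.548, -0.447]
contact_force: [0.6, 0.2, -0.7]
gripper_width: 0.723
t 12.85 tcp [0.4526 0.0691 0.0804] yaw_jaw 11.68 xa [-0. -0. -1.] F [ 0.6  0.2 -0.7] w 0.723
```

```bash
python3 -m jog '[{"gripper":1,"dx":0,"dy":0,"dz":-0.008,"rx":0,"ry":0,"rz":0},{"gripper":1,"dx":0,"dy":0,"dz":-0.014,"rx":0,"ry":0,"rz":0},{"gripper":1,"dx":0,"dy":0,"dz":-0.0187,"rx":0,"ry":0,"rz":0},{"gripper":1,"dx":0,"dy":0,"dz":-0.0187,"rx":0,"ry":0,"rz":0}]'
python3 -m jog '[{"gripper":0,"dx":0,"dy":0,"dz":0,"rx":0,"ry":0,"rz":0},{"gripper":0,"dx":0,"dy":0,"dz":0,"rx":0,"ry":0,"rz":0},{"gripper":0,"dx":0,"dy":0,"dz":0,"rx":0,"ry":0,"rz":0},{"gripper":0,"dx":0,"dy":0,"dz":0,"rx":0,"ry":0,"rz":0},{"gripper":0,"dx":0,"dy":0,"dz":0.03,"rx":0,"ry":0,"rz":0},{"gripper":0,"dx":0,"dy":0,"dz":0.06,"rx":0,"ry":0,"rz":0},{"gripper":1,"dx":0,"dy":0,"dz":0.06,"rx":0,"ry":0,"rz":0},{"gripper":1,"dx":0,"dy":0,"dz":0.06,"rx":0,"ry":0,"rz":0},{"gripper":1,"dx":0,"dy":0,"dz":0.06,"rx":0,"ry":0,"rz":0},{"gripper":1,"dx":0,"dy":0,"dz":0.06,"rx":0,"ry":0,"rz":0}]'
python3 - <<'E'
from h import *
report()
r=read_camera("side"); cv2.imwrite("pics/side5.png",cv2.resize(r["pixels"][200:300,310:450],None,fx=5,fy=5))
E
python3 -m jog '[{"gripper":1,"dx":0,"dy":0,"dz":-0.02,"rx":0,"ry":0,"rz":0},{"gripper":1,"dx":0,"dy":0,"dz":-0.043,"rx":0,"ry":0,"rz":0},{"gripper":1,"dx":0,"dy":0,"dz":-0.043,"rx":0,"ry":0,"rz":0}]'
```

```text
t: 13.25
eef_pos: [0.4523, 0.0692, 0.0611]
tool_rot: [0.548, 0.446, 0.549, -0.447]
contact_force: [-0.2, -0.6, -0.8]
gripper_width: 0.724
t: 14.25
eef_pos: [0.4517, 0.0692, 0.1207]
tool_rot: [0.548, 0.446, 0.549, -0.447]
contact_force: [0.5, -0.5, -0.1]
gripper_width: 0.333
t 14.25 tcp [0.4517 0.0692 0.1207] yaw_jaw 11.72 xa [-0.002 -0.001 -1.   ] F [ 0.5 -0.5 -0.1] w 0.333
blue [ 0.4712 -0.1856] [ 0.4711 -0.1852] 0.108 0.061 yaw 7.4 z 0.0167
blue [0.5848 0.3094] [0.5844 0.3091] 0.108 0.061 yaw -24.2 z 0.0169
blue [ 0.6185 -0.1784] [ 0.6187 -0.1785] 0.107 0.063 yaw -19.0 z 0.017
t: 14.65
eef_pos: [0.4505, 0.0688, 0.0764]
tool_rot: [0.547, 0.445, 0.549, -0.448]
contact_force: [-0.6, 0.1, 0.4]
gripper_width: 0.002
```

View pics/side5.png

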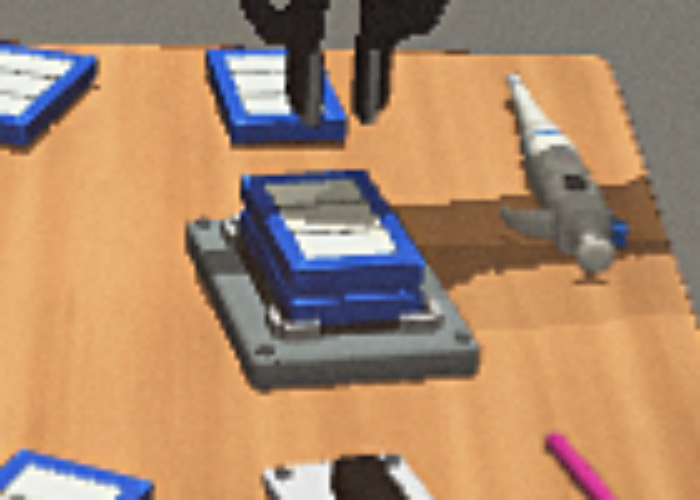

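The second frame sits straight. Next: press it, with a commanded depth good for about 15 N.

```bash
python3 -m jog '[{"gripper":1,"dx":0.001,"dy":0,"dz":-0.004,"rx":0,"ry":0,"rz":0},{"gripper":1,"dx":0.001,"dy":0,"dz":-0.006,"rx":0,"ry":0,"rz":0},{"gripper":1,"dx":0.001,"dy":0,"dz":-0.008,"rx":0,"ry":0,"rz":0},{"gripper":1,"dx":0.001,"dy":0,"dz":-0.01,"rx":0,"ry":0,"rz":0},{"gripper":1,"dx":0.001,"dy":0,"dz":-0.011,"rx":0,"ry":0,"rz":0},{"gripper":1,"dx":0.001,"dy":0,"dz":-0.012,"rx":0,"ry":0,"rz":0},{"gripper":1,"dx":0.001,"dy":0,"dz":-0.0125,"rx":0,"ry":0,"rz":0},{"gripper":1,"dx":0.001,"dy":0,"dz":-0.0125,"rx":0,"ry":0,"rz":0},{"gripper":1,"dx":0.001,"dy":0,"dz":-0.0125,"rx":0,"ry":0,"rz":0},{"gripper":1,"dx":0.001,"dy":0,"dz":-0.0125,"rx":0,"ry":0,"rz":0}]'
python3 -m jog '[{"gripper":1,"dx":0,"dy":0,"dz":0,"rx":0,"ry":0,"rz":0},{"gripper":1,"dx":0,"dy":0,"dz":0,"rx":0,"ry":0,"rz":0},{"gripper":1,"dx":0,"dy":0,"dz":0,"rx":0,"ry":0,"rz":0}]'
```

```text
t: 15.65
eef_pos: [0.4539, 0.0695, 0.0671]
tool_rot: [0.548, 0.447, 0.548, -0.446]
contact_force: [-1.2, 0.3, 9.2]
gripper_width: 0.004
t: 15.95
eef_pos: [0.454, 0.0695, 0.0671]
tool_rot: [0.549, 0.447, 0.548, -0.446]
contact_force: [-1.0, -0.0, 9.9]
gripper_width: -0.0
```

```bash
python3 -m jog '[{"gripper":1,"dx":0,"dy":0,"dz":-0.0005,"rx":0,"ry":0,"rz":0},{"gripper":1,"dx":0,"dy":0,"dz":-0.0005,"rx":0,"ry":0,"rz":0},{"gripper":1,"dx":0,"dy":0,"dz":-0.0005,"rx":0,"ry":0,"rz":0}]'
python3 -m jog '[{"gripper":1,"dx":0,"dy":0,"dz":0.02,"rx":0,"ry":0,"rz":0},{"gripper":0,"dx":0,"dy":0,"dz":0.06,"rx":0,"ry":0,"rz":0},{"gripper":0,"dx":0,"dy":0,"dz":0.08,"rx":0,"ry":0,"rz":0},{"gripper":0,"dx":0.165,"dy":-0.247,"dz":0.08,"rx":0,"ry":0,"rz":-31.1},{"gripper":0,"dx":0.165,"dy":-0.247,"dz":0.08,"rx":0,"ry":0,"rz":-31.1},{"gripper":0,"dx":0.165,"dy":-0.247,"dz":0.08,"rx":0,"ry":0,"rz":-31.1},{"gripper":0,"dx":0.165,"dy":-0.247,"dz":0.08,"rx":0,"ry":0,"rz":-31.1},{"gripper":0,"dx":0.165,"dy":-0.247,"dz":0.08,"rx":0,"ry":0,"rz":-31.1},{"gripper":0,"dx":0.165,"dy":-0.247,"dz":0.08,"rx":0,"ry":0,"rz":-31.1},{"gripper":0,"dx":0.165,"dy":-0.247,"dz":0.08,"rx":0,"ry":0,"rz":-31.1}]'
python3 -m jog '[{"gripper":0,"dx":0,"dy":0,"dz":0,"rx":0,"ry":0,"rz":0},{"gripper":0,"dx":0,"dy":0,"dz":0,"rx":0,"ry":0,"rz":0}]'
python3 -c "from h import *;report()"
```

```text
t: 16.25
eef_pos: [0.4539, 0.0695, 0.067]
tool_rot: [0.548, 0.447, 0.548, -0.446]
contact_force: [-4.1, -0.9, 17.3]
gripper_width: 0.004
t: 17.25
eef_pos: [0.6203, -0.1853, 0.1465]
tool_rot: [-0.409, -0.578, -0.404, 0.579]
contact_force: [-0.3, 0.2, 0.9]
gripper_width: 0.998
t: 17.45
eef_pos: [0.618, -0.1764, 0.1454]
tool_rot: [0.408, 0.577, 0.409, -0.577]
contact_force: [0.0, 0.4, 0.4]
gripper_width: 1.0
t 17.45 tcp [ 0.618  -0.1764  0.1454] yaw_jaw -19.33 xa [-0.001  0.001 -1.   ] F [0.  0.4 0.4] w 1.0
blue [0.4517 0.0692] [0.4515 0.0694] 0.112 0.066 yaw 11.8 z 0.0467
blue [0.5848 0.3094] [0.5845 0.309 ] 0.108 0.061 yaw -24.2 z 0.0166
```

```bash
python3 -m jog '[{"gripper":0,"dx":0.001,"dy":-0.002,"dz":-0.04,"rx":0,"ry":0,"rz":0},{"gripper":0,"dx":0.001,"dy":-0.002,"dz":-0.08,"rx":0,"ry":0,"rz":0},{"gripper":0,"dx":0.001,"dy":-0.002,"dz":-0.11,"rx":0,"ry":0,"rz":0},{"gripper":0,"dx":0.001,"dy":-0.002,"dz":-0.1205,"rx":0,"ry":0,"rz":0},{"gripper":0,"dx":0.001,"dy":-0.002,"dz":-0.1205,"rx":0,"ry":0,"rz":0},{"gripper":0,"dx":0.001,"dy":-0.002,"dz":-0.1205,"rx":0,"ry":0,"rz":0}]'
python3 -m jog '[{"gripper":1,"dx":0,"dy":0,"dz":0,"rx":0,"ry":0,"rz":0},{"gripper":1,"dx":0,"dy":0,"dz":0,"rx":0,"ry":0,"rz":0},{"gripper":1,"dx":0,"dy":0,"dz":0,"rx":0,"ry":0,"rz":0},{"gripper":1,"dx":0,"dy":0,"dz":0,"rx":0,"ry":0,"rz":0},{"gripper":1,"dx":0,"dy":0,"dz":0,"rx":0,"ry":0,"rz":0},{"gripper":1,"dx":0,"dy":0,"dz":0,"rx":0,"ry":0,"rz":0},{"gripper":1,"dx":0,"dy":0,"dz":0,"rx":0,"ry":0,"rz":0},{"gripper":1,"dx":0,"dy":0,"dz":0,"rx":0,"ry":0,"rz":0}]' 50
python3 -m jog '[{"gripper":1,"dx":0,"dy":0,"dz":0.03,"rx":0,"ry":0,"rz":0},{"gripper":1,"dx":0,"dy":0,"dz":0.07,"rx":0,"ry":0,"rz":0},{"gripper":1,"dx":0,"dy":0,"dz":0.1,"rx":0,"ry":0,"rz":0},{"gripper":1,"dx":0,"dy":0,"dz":0.1,"rx":0,"ry":0,"rz":0},{"gripper":1,"dx":0,"dy":0,"dz":0.1,"rx":0,"ry":0,"rz":0}]'
python3 -c "from h import *;status()"
```

```text
t: 18.1
eef_pos: [0.6203, -0.1795, 0.0266]
tool_rot: [0.409, 0.577, 0.408, -0.576]
contact_force: [-0.9, 0.5, 0.3]
gripper_width: 1.002
t: 18.9
eef_pos: [0.6207, -0.1799, 0.0268]
tool_rot: [0.409, 0.578, 0.408, -0.576]
contact_force: [-0.1, 0.6, 6.2]
gripper_width: 0.725
t: 19.4
eef_pos: [0.6198, -0.1796, 0.1261]
tool_rot: [0.409, 0.578, 0.408, -0.576]
contact_force: [-1.4, 0.5, -1.7]
gripper_width: 0.721
t 19.4 tcp [ 0.6198 -0.1796  0.1261] yaw_jaw -19.38 xa [ 0.002  0.    -1.   ] F [-1.4  0.5 -1.7] w 0.721
```

```bash
python3 -m jog '[{"gripper":1,"dx":-0.167,"dy":0.249,"dz":0,"rx":0,"ry":0,"rz":31.1},{"gripper":1,"dx":-0.167,"dy":0.249,"dz":0,"rx":0,"ry":0,"rz":31.1},{"gripper":1,"dx":-0.167,"dy":0.249,"dz":0,"rx":0,"ry":0,"rz":31.1},{"gripper":1,"dx":-0.167,"dy":0.249,"dz":0,"rx":0,"ry":0,"rz":31.1},{"gripper":1,"dx":-0.167,"dy":0.249,"dz":0,"rx":0,"ry":0,"rz":31.1},{"gripper":1,"dx":-0.167,"dy":0.249,"dz":0,"rx":0,"ry":0,"rz":31.1},{"gripper":1,"dx":-0.167,"dy":0.249,"dz":0,"rx":0,"ry":0,"rz":31.1},{"gripper":1,"dx":-0.167,"dy":0.249,"dz":-0.03,"rx":0,"ry":0,"rz":31.1},{"gripper":1,"dx":-0.167,"dy":0.249,"dz":-0.03,"rx":0,"ry":0,"rz":31.1},{"gripper":1,"dx":-0.167,"dy":0.249,"dz":-0.03,"rx":0,"ry":0,"rz":31.1}]'; python3 -c "from h import *;status()"
```

```text
t: 20.4
eef_pos: [0.4517, 0.0685, 0.0945]
tool_rot: [0.548, 0.446, 0.549, -0.448]
contact_force: [-0.4, 0.9, -0.7]
gripper_width: 0.722
t 20.4 tcp [0.4517 0.0685 0.0945] yaw_jaw 11.66 xa [-0.003 -0.001 -1.   ] F [-0.4  0.9 -0.7] w 0.722
```

```bash
python3 -m jog '[{"gripper":1,"dx":0,"dy":0.0005,"dz":-0.008,"rx":0,"ry":0,"rz":0},{"gripper":1,"dx":0,"dy":0.0005,"dz":-0.014,"rx":0,"ry":0,"rz":0},{"gripper":1,"dx":0,"dy":0.0005,"dz":-0.0193,"rx":0,"ry":0,"rz":0},{"gripper":1,"dx":0,"dy":0.0005,"dz":-0.0193,"rx":0,"ry":0,"rz":0}]'
python3 -m jog '[{"gripper":0,"dx":0,"dy":0,"dz":0,"rx":0,"ry":0,"rz":0},{"gripper":0,"dx":0,"dy":0,"dz":0,"rx":0,"ry":0,"rz":0},{"gripper":0,"dx":0,"dy":0,"dz":0,"rx":0,"ry":0,"rz":0},{"gripper":0,"dx":0,"dy":0,"dz":0,"rx":0,"ry":0,"rz":0},{"gripper":0,"dx":0,"dy":0,"dz":0.03,"rx":0,"ry":0,"rz":0},{"gripper":0,"dx":0,"dy":0,"dz":0.06,"rx":0,"ry":0,"rz":0},{"gripper":1,"dx":0,"dy":0,"dz":0.06,"rx":0,"ry":0,"rz":0},{"gripper":1,"dx":0,"dy":0,"dz":0.06,"rx":0,"ry":0,"rz":0},{"gripper":1,"dx":0,"dy":0,"dz":0.06,"rx":0,"ry":0,"rz":0},{"gripper":1,"dx":0,"dy":0,"dz":0.06,"rx":0,"ry":0,"rz":0}]'
python3 - <<'E'
from h import *
report()
r=read_camera("side"); cv2.imwrite("pics/side6.png",cv2.resize(r["pixels"][200:300,310:450],None,fx=5,fy=5))
E
python3 -m jog '[{"gripper":1,"dx":0,"dy":0,"dz":-0.02,"rx":0,"ry":0,"rz":0},{"gripper":1,"dx":0,"dy":0,"dz":-0.043,"rx":0,"ry":0,"rz":0},{"gripper":1,"dx":0,"dy":0,"dz":-0.043,"rx":0,"ry":0,"rz":0}]'
```

```text
t: 20.8
eef_pos: [0.4521, 0.0696, 0.0752]
tool_rot: [0.548, 0.446, 0.549, -0.447]
contact_force: [-0.0, -0.6, -0.4]
gripper_width: 0.72
t: 21.8
eef_pos: [0.4517, 0.0697, 0.1349]
tool_rot: [0.548, 0.446, 0.549, -0.447]
contact_force: [-0.1, -0.3, 0.2]
gripper_width: 0.332
t 21.8 tcp [0.4517 0.0697 0.1349] yaw_jaw 11.72 xa [-0.002 -0.001 -1.   ] F [-0.1 -0.3  0.2] w 0.332
blue [ 0.4712 -0.1856] [ 0.4711 -0.1853] 0.108 0.061 yaw 7.4 z 0.0167
blue [0.5848 0.3094] [0.5845 0.3091] 0.108 0.061 yaw -24.2 z 0.0168
t: 22.2
eef_pos: [0.4504, 0.0693, 0.0905]
tool_rot: [0.547, 0.445, 0.549, -0.448]
contact_force: [-0.9, -0.1, 0.2]
gripper_width: -0.001
```

View pics/side6.png

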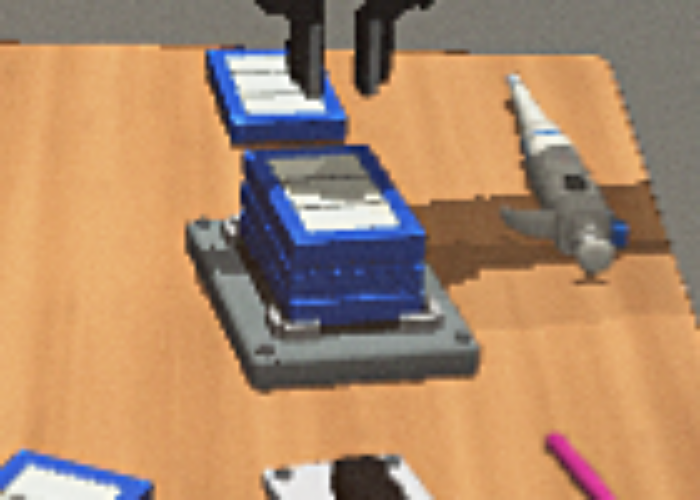

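```bash
python3 -m jog '[{"gripper":1,"dx":0.001,"dy":0,"dz":-0.004,"rx":0,"ry":0,"rz":0},{"gripper":1,"dx":0.001,"dy":0,"dz":-0.006,"rx":0,"ry":0,"rz":0},{"gripper":1,"dx":0.001,"dy":0,"dz":-0.008,"rx":0,"ry":0,"rz":0},{"gripper":1,"dx":0.001,"dy":0,"dz":-0.01,"rx":0,"ry":0,"rz":0},{"gripper":1,"dx":0.001,"dy":0,"dz":-0.011,"rx":0,"ry":0,"rz":0},{"gripper":1,"dx":0.001,"dy":0,"dz":-0.012,"rx":0,"ry":0,"rz":0},{"gripper":1,"dx":0.001,"dy":0,"dz":-0.0127,"rx":0,"ry":0,"rz":0},{"gripper":1,"dx":0.001,"dy":0,"dz":-0.0127,"rx":0,"ry":0,"rz":0},{"gripper":1,"dx":0.001,"dy":0,"dz":-0.0127,"rx":0,"ry":0,"rz":0},{"gripper":1,"dx":0.001,"dy":0,"dz":-0.0127,"rx":0,"ry":0,"rz":0}]'
python3 -m jog '[{"gripper":1,"dx":0,"dy":0,"dz":-0.0005,"rx":0,"ry":0,"rz":0},{"gripper":1,"dx":0,"dy":0,"dz":-0.0005,"rx":0,"ry":0,"rz":0},{"gripper":1,"dx":0,"dy":0,"dz":-0.0005,"rx":0,"ry":0,"rz":0},{"gripper":1,"dx":0,"dy":0,"dz":-0.0005,"rx":0,"ry":0,"rz":0}]'
```

```text
t: 23.2
eef_pos: [0.454, 0.07, 0.0811]
tool_rot: [0.548, 0.447, 0.548, -0.446]
contact_force: [-2.6, -1.0, 9.7]
gripper_width: -0.003
t: 23.6
eef_pos: [0.454, 0.07, 0.081]
tool_rot: [0.548, 0.447, 0.548, -0.446]
contact_force: [-4.1, -0.9, 16.2]
gripper_width: 0.004
```

```bash
python3 -m jog '[{"gripper":1,"dx":0,"dy":0,"dz":0.02,"rx":0,"ry":0,"rz":0},{"gripper":0,"dx":0,"dy":0,"dz":0.06,"rx":0,"ry":0,"rz":0},{"gripper":0,"dx":0,"dy":0,"dz":0.066,"rx":0,"ry":0,"rz":0},{"gripper":0,"dx":0.018,"dy":-0.2545,"dz":0.066,"rx":0,"ry":0,"rz":-4.4},{"gripper":0,"dx":0.018,"dy":-0.2545,"dz":0.066,"rx":0,"ry":0,"rz":-4.4},{"gripper":0,"dx":0.018,"dy":-0.2545,"dz":0.066,"rx":0,"ry":0,"rz":-4.4},{"gripper":0,"dx":0.018,"dy":-0.2545,"dz":0.066,"rx":0,"ry":0,"rz":-4.4},{"gripper":0,"dx":0.018,"dy":-0.2545,"dz":0.066,"rx":0,"ry":0,"rz":-4.4},{"gripper":0,"dx":0.018,"dy":-0.2545,"dz":0.066,"rx":0,"ry":0,"rz":-4.4},{"gripper":0,"dx":0.018,"dy":-0.2545,"dz":0.066,"rx":0,"ry":0,"rz":-4.4}]'
python3 -m jog '[{"gripper":0,"dx":0,"dy":0,"dz":-0.04,"rx":0,"ry":0,"rz":0},{"gripper":0,"dx":0,"dy":0,"dz":-0.08,"rx":0,"ry":0,"rz":0},{"gripper":0,"dx":0,"dy":0,"dz":-0.08,"rx":0,"ry":0,"rz":0}]'
python3 -c "from h import *;report()"
```

```text
t: 24.6
eef_pos: [0.471, -0.1865, 0.1455]
tool_rot: [0.53, 0.468, 0.53, -0.468]
contact_force: [-0.5, 1.2, -0.2]
gripper_width: 1.002
t: 24.9
eef_pos: [0.4683, -0.1813, 0.0617]
tool_rot: [0.529, 0.465, 0.535, -0.468]
contact_force: [-0.5, 0.3, 0.0]
gripper_width: 1.0
t 24.9 tcp [ 0.4683 -0.1813  0.0617] yaw_jaw 7.49 xa [-0.009  0.003 -1.   ] F [-0.5  0.3  0. ] w 1.0
blue [0.4512 0.07  ] [0.4509 0.0702] 0.112 0.065 yaw 11.8 z 0.0606
blue [0.5848 0.3094] [0.5845 0.3091] 0.108 0.061 yaw -24.2 z 0.0168
```

```bash
python3 -m jog '[{"gripper":0,"dx":0,"dy":0,"dz":-0.02,"rx":0,"ry":0,"rz":0},{"gripper":0,"dx":0,"dy":0,"dz":-0.034,"rx":0,"ry":0,"rz":0},{"gripper":0,"dx":0,"dy":0,"dz":-0.04,"rx":0,"ry":0,"rz":0},{"gripper":0,"dx":0,"dy":0,"dz":-0.04,"rx":0,"ry":0,"rz":0},{"gripper":0,"dx":0,"dy":0,"dz":-0.04,"rx":0,"ry":0,"rz":0}]'
python3 -m jog '[{"gripper":1,"dx":0,"dy":0,"dz":0,"rx":0,"ry":0,"rz":0},{"gripper":1,"dx":0,"dy":0,"dz":0,"rx":0,"ry":0,"rz":0},{"gripper":1,"dx":0,"dy":0,"dz":0,"rx":0,"ry":0,"rz":0},{"gripper":1,"dx":0,"dy":0,"dz":0,"rx":0,"ry":0,"rz":0},{"gripper":1,"dx":0,"dy":0,"dz":0,"rx":0,"ry":0,"rz":0},{"gripper":1,"dx":0,"dy":0,"dz":0,"rx":0,"ry":0,"rz":0},{"gripper":1,"dx":0,"dy":0,"dz":0,"rx":0,"ry":0,"rz":0},{"gripper":1,"dx":0,"dy":0,"dz":0,"rx":0,"ry":0,"rz":0}]' 50
python3 -m jog '[{"gripper":1,"dx":0,"dy":0,"dz":0.03,"rx":0,"ry":0,"rz":0},{"gripper":1,"dx":0,"dy":0,"dz":0.07,"rx":0,"ry":0,"rz":0},{"gripper":1,"dx":0,"dy":0,"dz":0.11,"rx":0,"ry":0,"rz":0},{"gripper":1,"dx":0,"dy":0,"dz":0.12,"rx":0,"ry":0,"rz":0},{"gripper":1,"dx":0,"dy":0,"dz":0.12,"rx":0,"ry":0,"rz":0}]'
python3 -c "from h import *;status()"
```

```text
t: 25.45
eef_pos: [0.4719, -0.1847, 0.0263]
tool_rot: [0.531, 0.467, 0.531, -0.467]
contact_force: [-0.1, -0.1, -1.0]
gripper_width: 0.999
t: 26.25
eef_pos: [0.4719, -0.1848, 0.0263]
tool_rot: [0.531, 0.467, 0.531, -0.467]
contact_force: [-0.2, 1.0, 5.1]
gripper_width: 0.728
t: 26.75
eef_pos: [0.4725, -0.1848, 0.1471]
tool_rot: [0.532, 0.468, 0.53, -0.466]
contact_force: [0.0, 0.3, -1.5]
gripper_width: 0.722
t 26.75 tcp [ 0.4725 -0.1848  0.1471] yaw_jaw 7.33 xa [ 0.004 -0.    -1.   ] F [ 0.   0.3 -1.5] w 0.722
```

```bash
python3 -m jog '[{"gripper":1,"dx":-0.019,"dy":0.254,"dz":0,"rx":0,"ry":0,"rz":4.4},{"gripper":1,"dx":-0.019,"dy":0.254,"dz":0,"rx":0,"ry":0,"rz":4.4},{"gripper":1,"dx":-0.019,"dy":0.254,"dz":0,"rx":0,"ry":0,"rz":4.4},{"gripper":1,"dx":-0.019,"dy":0.254,"dz":0,"rx":0,"ry":0,"rz":4.4},{"gripper":1,"dx":-0.019,"dy":0.254,"dz":0,"rx":0,"ry":0,"rz":4.4},{"gripper":1,"dx":-0.019,"dy":0.254,"dz":0,"rx":0,"ry":0,"rz":4.4},{"gripper":1,"dx":-0.019,"dy":0.254,"dz":0,"rx":0,"ry":0,"rz":4.4},{"gripper":1,"dx":-0.019,"dy":0.254,"dz":-0.036,"rx":0,"ry":0,"rz":4.4},{"gripper":1,"dx":-0.019,"dy":0.254,"dz":-0.036,"rx":0,"ry":0,"rz":4.4},{"gripper":1,"dx":-0.019,"dy":0.254,"dz":-0.036,"rx":0,"ry":0,"rz":4.4}]'; python3 -c "from h import *;status()"
```

```text
t: 27.75
eef_pos: [0.4515, 0.0673, 0.109]
tool_rot: [0.547, 0.446, 0.548, -0.448]
contact_force: [0.2, -0.4, -0.4]
gripper_width: 0.725
t 27.75 tcp [0.4515 0.0673 0.109 ] yaw_jaw 11.54 xa [-0.003 -0.002 -1.   ] F [ 0.2 -0.4 -0.4] w 0.725
```

```bash
python3 -m jog '[{"gripper":1,"dx":0,"dy":0.0005,"dz":-0.008,"rx":0,"ry":0,"rz":0},{"gripper":1,"dx":0,"dy":0.0005,"dz":-0.015,"rx":0,"ry":0,"rz":0},{"gripper":1,"dx":0,"dy":0.0005,"dz":-0.02,"rx":0,"ry":0,"rz":0},{"gripper":1,"dx":0,"dy":0.0005,"dz":-0.02,"rx":0,"ry":0,"rz":0}]'
python3 -m jog '[{"gripper":0,"dx":0,"dy":0,"dz":0,"rx":0,"ry":0,"rz":0},{"gripper":0,"dx":0,"dy":0,"dz":0,"rx":0,"ry":0,"rz":0},{"gripper":0,"dx":0,"dy":0,"dz":0,"rx":0,"ry":0,"rz":0},{"gripper":0,"dx":0,"dy":0,"dz":0,"rx":0,"ry":0,"rz":0},{"gripper":0,"dx":0,"dy":0,"dz":0.03,"rx":0,"ry":0,"rz":0},{"gripper":0,"dx":0,"dy":0,"dz":0.06,"rx":0,"ry":0,"rz":0},{"gripper":1,"dx":0,"dy":0,"dz":0.06,"rx":0,"ry":0,"rz":0},{"gripper":1,"dx":0,"dy":0,"dz":0.06,"rx":0,"ry":0,"rz":0},{"gripper":1,"dx":0,"dy":0,"dz":0.06,"rx":0,"ry":0,"rz":0},{"gripper":1,"dx":0,"dy":0,"dz":0.06,"rx":0,"ry":0,"rz":0}]'
python3 - <<'E'
from h import *
report()
r=read_camera("side"); cv2.imwrite("pics/side7.png",cv2.resize(r["pixels"][190:300,310:450],None,fx=5,fy=5))
E
python3 -m jog '[{"gripper":1,"dx":0,"dy":0,"dz":-0.02,"rx":0,"ry":0,"rz":0},{"gripper":1,"dx":0,"dy":0,"dz":-0.043,"rx":0,"ry":0,"rz":0},{"gripper":1,"dx":0,"dy":0,"dz":-0.043,"rx":0,"ry":0,"rz":0}]'
```

```text
t: 28.15
eef_pos: [0.4521, 0.0697, 0.0892]
tool_rot: [0.548, 0.446, 0.549, -0.447]
contact_force: [0.5, 0.3, 0.5]
gripper_width: 0.724
t: 29.15
eef_pos: [0.4517, 0.0697, 0.1487]
tool_rot: [0.548, 0.446, 0.549, -0.447]
contact_force: [-0.8, 0.3, 0.4]
gripper_width: 0.334
t 29.15 tcp [0.4517 0.0697 0.1487] yaw_jaw 11.72 xa [-0.002 -0.001 -1.   ] F [-0.8  0.3  0.4] w 0.334
blue [0.5848 0.3094] [0.5844 0.3089] 0.108 0.061 yaw -24.2 z 0.0168
t: 29.55
eef_pos: [0.4504, 0.0693, 0.1043]
tool_rot: [0.548, 0.445, 0.549, -0.448]
contact_force: [-0.3, -0.1, -0.1]
gripper_width: 0.001
```

View pics/side7.png

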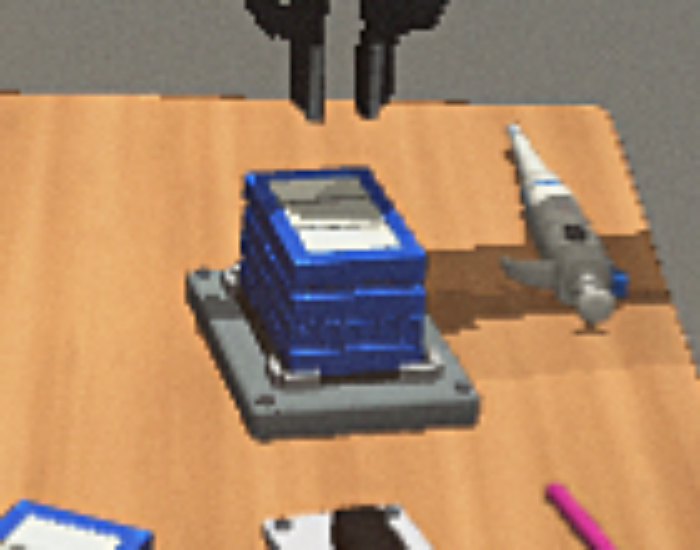

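```bash
python3 -m jog '[{"gripper":1,"dx":0.001,"dy":0,"dz":-0.004,"rx":0,"ry":0,"rz":0},{"gripper":1,"dx":0.001,"dy":0,"dz":-0.006,"rx":0,"ry":0,"rz":0},{"gripper":1,"dx":0.001,"dy":0,"dz":-0.008,"rx":0,"ry":0,"rz":0},{"gripper":1,"dx":0.001,"dy":0,"dz":-0.01,"rx":0,"ry":0,"rz":0},{"gripper":1,"dx":0.001,"dy":0,"dz":-0.011,"rx":0,"ry":0,"rz":0},{"gripper":1,"dx":0.001,"dy":0,"dz":-0.012,"rx":0,"ry":0,"rz":0},{"gripper":1,"dx":0.001,"dy":0,"dz":-0.0125,"rx":0,"ry":0,"rz":0},{"gripper":1,"dx":0.001,"dy":0,"dz":-0.0125,"rx":0,"ry":0,"rz":0},{"gripper":1,"dx":0.001,"dy":0,"dz":-0.0125,"rx":0,"ry":0,"rz":0},{"gripper":1,"dx":0.001,"dy":0,"dz":-0.0125,"rx":0,"ry":0,"rz":0}]'
python3 -m jog '[{"gripper":1,"dx":0,"dy":0,"dz":-0.0005,"rx":0,"ry":0,"rz":0},{"gripper":1,"dx":0,"dy":0,"dz":-0.0005,"rx":0,"ry":0,"rz":0},{"gripper":1,"dx":0,"dy":0,"dz":-0.0005,"rx":0,"ry":0,"rz":0},{"gripper":1,"dx":0,"dy":0,"dz":-0.0005,"rx":0,"ry":0,"rz":0}]'
```

```text
t: 30.55
eef_pos: [0.454, 0.07, 0.0951]
tool_rot: [0.548, 0.447, 0.548, -0.446]
contact_force: [-2.5, 0.2, 8.3]
gripper_width: 0.002
t: 30.95
eef_pos: [0.454, 0.07, 0.095]
tool_rot: [0.548, 0.447, 0.548, -0.446]
contact_force: [-4.6, -0.9, 15.0]
gripper_width: 0.0
```

```bash
python3 -m jog '[{"gripper":1,"dx":0,"dy":0,"dz":0.02,"rx":0,"ry":0,"rz":0},{"gripper":0,"dx":0,"dy":0,"dz":0.06,"rx":0,"ry":0,"rz":0},{"gripper":0,"dx":0,"dy":0,"dz":0.06,"rx":0,"ry":0,"rz":0},{"gripper":0,"dx":0.131,"dy":0.2395,"dz":0.06,"rx":0,"ry":0,"rz":-35.9},{"gripper":0,"dx":0.131,"dy":0.2395,"dz":0.06,"rx":0,"ry":0,"rz":-35.9},{"gripper":0,"dx":0.131,"dy":0.2395,"dz":0.06,"rx":0,"ry":0,"rz":-35.9},{"gripper":0,"dx":0.131,"dy":0.2395,"dz":0.06,"rx":0,"ry":0,"rz":-35.9},{"gripper":0,"dx":0.131,"dy":0.2395,"dz":0.06,"rx":0,"ry":0,"rz":-35.9},{"gripper":0,"dx":0.131,"dy":0.2395,"dz":0.06,"rx":0,"ry":0,"rz":-35.9},{"gripper":0,"dx":0.131,"dy":0.2395,"dz":0.06,"rx":0,"ry":0,"rz":-35.9}]'
python3 -m jog '[{"gripper":0,"dx":0,"dy":0,"dz":-0.04,"rx":0,"ry":0,"rz":0},{"gripper":0,"dx":0,"dy":0,"dz":-0.08,"rx":0,"ry":0,"rz":0},{"gripper":0,"dx":0,"dy":0,"dz":-0.08,"rx":0,"ry":0,"rz":0},{"gripper":0,"dx":0,"dy":0,"dz":-0.08,"rx":0,"ry":0,"rz":0}]'
python3 -c "from h import *;report()"
```

```text
t: 31.95
eef_pos: [0.5847, 0.3142, 0.1527]
tool_rot: [0.386, 0.593, 0.386, -0.592]
contact_force: [-0.1, -0.1, 0.2]
gripper_width: 1.003
t: 32.35
eef_pos: [0.5842, 0.3081, 0.0738]
tool_rot: [-0.384, -0.593, -0.384, 0.594]
contact_force: [1.1, 0.3, 1.2]
gripper_width: 1.003
t 32.35 tcp [0.5842 0.3081 0.0738] yaw_jaw -24.25 xa [-0.001 -0.001 -1.   ] F [1.1 0.3 1.2] w 1.003
blue [0.4513 0.0693] [0.4509 0.0695] 0.114 0.065 yaw 11.8 z 0.0746
```

```bash
python3 -m jog '[{"gripper":0,"dx":0,"dy":0,"dz":-0.025,"rx":0,"ry":0,"rz":0},{"gripper":0,"dx":0,"dy":0,"dz":-0.041,"rx":0,"ry":0,"rz":0},{"gripper":0,"dx":0,"dy":0,"dz":-0.048,"rx":0,"ry":0,"rz":0},{"gripper":0,"dx":0,"dy":0,"dz":-0.048,"rx":0,"ry":0,"rz":0},{"gripper":0,"dx":0,"dy":0,"dz":-0.048,"rx":0,"ry":0,"rz":0}]'
python3 -m jog '[{"gripper":1,"dx":0,"dy":0,"dz":0,"rx":0,"ry":0,"rz":0},{"gripper":1,"dx":0,"dy":0,"dz":0,"rx":0,"ry":0,"rz":0},{"gripper":1,"dx":0,"dy":0,"dz":0,"rx":0,"ry":0,"rz":0},{"gripper":1,"dx":0,"dy":0,"dz":0,"rx":0,"ry":0,"rz":0},{"gripper":1,"dx":0,"dy":0,"dz":0,"rx":0,"ry":0,"rz":0},{"gripper":1,"dx":0,"dy":0,"dz":0,"rx":0,"ry":0,"rz":0},{"gripper":1,"dx":0,"dy":0,"dz":0,"rx":0,"ry":0,"rz":0},{"gripper":1,"dx":0,"dy":0,"dz":0,"rx":0,"ry":0,"rz":0}]' 50
python3 -m jog '[{"gripper":1,"dx":0,"dy":0,"dz":0.03,"rx":0,"ry":0,"rz":0},{"gripper":1,"dx":0,"dy":0,"dz":0.07,"rx":0,"ry":0,"rz":0},{"gripper":1,"dx":0,"dy":0,"dz":0.11,"rx":0,"ry":0,"rz":0},{"gripper":1,"dx":0,"dy":0,"dz":0.13,"rx":0,"ry":0,"rz":0},{"gripper":1,"dx":0,"dy":0,"dz":0.13,"rx":0,"ry":0,"rz":0}]'
python3 -c "from h import *;status()"
```

```text
t: 32.9
eef_pos: [0.585, 0.3094, 0.0265]
tool_rot: [0.384, 0.594, 0.384, -0.593]
contact_force: [0.4, 0.1, 1.0]
gripper_width: 1.001
t: 33.7
eef_pos: [0.585, 0.3096, 0.0266]
tool_rot: [0.384, 0.594, 0.384, -0.593]
contact_force: [-0.3, -0.2, 5.4]
gripper_width: 0.727
t: 34.2
eef_pos: [0.5864, 0.31, 0.1593]
tool_rot: [0.384, 0.596, 0.384, -0.591]
contact_force: [0.4, -0.0, 0.3]
gripper_width: 0.727
t 34.2 tcp [0.5864 0.31   0.1593] yaw_jaw -24.2 xa [ 0.005  0.003 -1.   ] F [ 0.4 -0.   0.3] w 0.727
```

```bash
python3 -m jog '[{"gripper":1,"dx":-0.132,"dy":-0.2395,"dz":0,"rx":0,"ry":0,"rz":35.9},{"gripper":1,"dx":-0.132,"dy":-0.2395,"dz":0,"rx":0,"ry":0,"rz":35.9},{"gripper":1,"dx":-0.132,"dy":-0.2395,"dz":0,"rx":0,"ry":0,"rz":35.9},{"gripper":1,"dx":-0.132,"dy":-0.2395,"dz":0,"rx":0,"ry":0,"rz":35.9},{"gripper":1,"dx":-0.132,"dy":-0.2395,"dz":0,"rx":0,"ry":0,"rz":35.9},{"gripper":1,"dx":-0.132,"dy":-0.2395,"dz":0,"rx":0,"ry":0,"rz":35.9},{"gripper":1,"dx":-0.132,"dy":-0.2395,"dz":0,"rx":0,"ry":0,"rz":35.9},{"gripper":1,"dx":-0.132,"dy":-0.2395,"dz":-0.032,"rx":0,"ry":0,"rz":35.9},{"gripper":1,"dx":-0.132,"dy":-0.2395,"dz":-0.032,"rx":0,"ry":0,"rz":35.9},{"gripper":1,"dx":-0.132,"dy":-0.2395,"dz":-0.032,"rx":0,"ry":0,"rz":35.9}]'; python3 -c "from h import *;status()"
```

```text
t: 35.2
eef_pos: [0.452, 0.0702, 0.1231]
tool_rot: [0.548, 0.445, 0.549, -0.447]
contact_force: [-0.1, -0.6, 0.4]
gripper_width: 0.723
t 35.2 tcp [0.452  0.0702 0.1231] yaw_jaw 11.76 xa [-0.002 -0.001 -1.   ] F [-0.1 -0.6  0.4] w 0.723
```

```bash
python3 -m jog '[{"gripper":1,"dx":0,"dy":0,"dz":-0.008,"rx":0,"ry":0,"rz":0},{"gripper":1,"dx":0,"dy":0,"dz":-0.015,"rx":0,"ry":0,"rz":0},{"gripper":1,"dx":0,"dy":0,"dz":-0.02,"rx":0,"ry":0,"rz":0},{"gripper":1,"dx":0,"dy":0,"dz":-0.02,"rx":0,"ry":0,"rz":0}]'
python3 -m jog '[{"gripper":0,"dx":0,"dy":0,"dz":0,"rx":0,"ry":0,"rz":0},{"gripper":0,"dx":0,"dy":0,"dz":0,"rx":0,"ry":0,"rz":0},{"gripper":0,"dx":0,"dy":0,"dz":0,"rx":0,"ry":0,"rz":0},{"gripper":0,"dx":0,"dy":0,"dz":0,"rx":0,"ry":0,"rz":0},{"gripper":0,"dx":0,"dy":0,"dz":0.03,"rx":0,"ry":0,"rz":0},{"gripper":0,"dx":0,"dy":0,"dz":0.06,"rx":0,"ry":0,"rz":0},{"gripper":1,"dx":0,"dy":0,"dz":0.06,"rx":0,"ry":0,"rz":0},{"gripper":1,"dx":0,"dy":0,"dz":0.06,"rx":0,"ry":0,"rz":0},{"gripper":1,"dx":0,"dy":0,"dz":0.06,"rx":0,"ry":0,"rz":0},{"gripper":1,"dx":0,"dy":0,"dz":0.06,"rx":0,"ry":0,"rz":0}]'
python3 - <<'E'
from h import *
report()
r=read_camera("side"); cv2.imwrite("pics/side8.png",cv2.resize(r["pixels"][180:350,310:450],None,fx=4,fy=4)[:600])
E
python3 -m jog '[{"gripper":1,"dx":0,"dy":0,"dz":-0.02,"rx":0,"ry":0,"rz":0},{"gripper":1,"dx":0,"dy":0,"dz":-0.043,"rx":0,"ry":0,"rz":0},{"gripper":1,"dx":0,"dy":0,"dz":-0.043,"rx":0,"ry":0,"rz":0}]'
```

```text
t: 35.6
eef_pos: [0.452, 0.0698, 0.103]
tool_rot: [0.548, 0.446, 0.549, -0.447]
contact_force: [0.6, 1.1, -1.1]
gripper_width: 0.723
t: 36.6
eef_pos: [0.4517, 0.0697, 0.1627]
tool_rot: [0.548, 0.446, 0.549, -0.447]
contact_force: [-0.5, 0.2, -0.8]
gripper_width: 0.331
t 36.6 tcp [0.4517 0.0697 0.1627] yaw_jaw 11.72 xa [-0.002 -0.001 -1.   ] F [-0.5  0.2 -0.8] w 0.331
t: 37.0
eef_pos: [0.4504, 0.0693, 0.1183]
tool_rot: [0.548, 0.445, 0.549, -0.448]
contact_force: [0.2, -0.6, 0.1]
gripper_width: 0.003
```

View pics/side8.png

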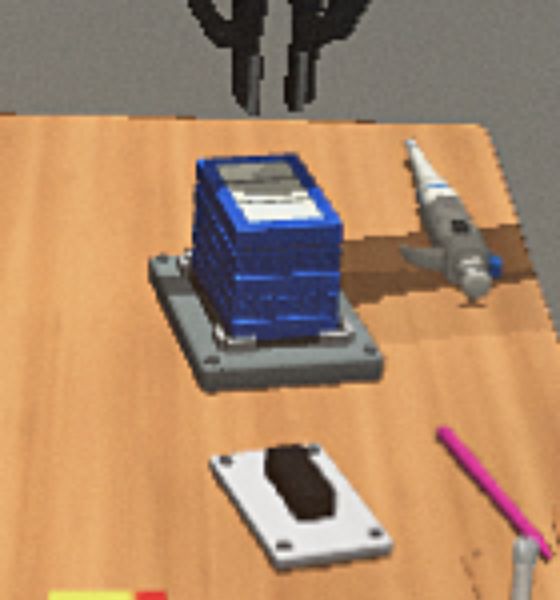

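```bash
python3 -m jog '[{"gripper":1,"dx":0.001,"dy":0,"dz":-0.004,"rx":0,"ry":0,"rz":0},{"gripper":1,"dx":0.001,"dy":0,"dz":-0.006,"rx":0,"ry":0,"rz":0},{"gripper":1,"dx":0.001,"dy":0,"dz":-0.008,"rx":0,"ry":0,"rz":0},{"gripper":1,"dx":0.001,"dy":0,"dz":-0.01,"rx":0,"ry":0,"rz":0},{"gripper":1,"dx":0.001,"dy":0,"dz":-0.011,"rx":0,"ry":0,"rz":0},{"gripper":1,"dx":0.001,"dy":0,"dz":-0.012,"rx":0,"ry":0,"rz":0},{"gripper":1,"dx":0.001,"dy":0,"dz":-0.0125,"rx":0,"ry":0,"rz":0},{"gripper":1,"dx":0.001,"dy":0,"dz":-0.0125,"rx":0,"ry":0,"rz":0},{"gripper":1,"dx":0.001,"dy":0,"dz":-0.0125,"rx":0,"ry":0,"rz":0},{"gripper":1,"dx":0.001,"dy":0,"dz":-0.0125,"rx":0,"ry":0,"rz":0}]'
python3 -m jog '[{"gripper":1,"dx":0,"dy":0,"dz":-0.0005,"rx":0,"ry":0,"rz":0},{"gripper":1,"dx":0,"dy":0,"dz":-0.0005,"rx":0,"ry":0,"rz":0},{"gripper":1,"dx":0,"dy":0,"dz":-0.0005,"rx":0,"ry":0,"rz":0},{"gripper":1,"dx":0,"dy":0,"dz":-0.0005,"rx":0,"ry":0,"rz":0}]'
```

```text
t: 38.0
eef_pos: [0.454, 0.07, 0.1091]
tool_rot: [0.548, 0.447, 0.548, -0.446]
contact_force: [-1.6, -0.2, 8.8]
gripper_width: 0.0
t: 38.4
eef_pos: [0.454, 0.07, 0.109]
tool_rot: [0.548, 0.447, 0.548, -0.446]
contact_force: [-5.1, -0.5, 15.9]
gripper_width: -0.002
```

```bash
python3 -m jog '[{"gripper":1,"dx":0,"dy":0,"dz":0.02,"rx":0,"ry":0,"rz":0},{"gripper":0,"dx":0,"dy":0,"dz":0.06,"rx":0,"ry":0,"rz":0},{"gripper":0,"dx":0,"dy":0,"dz":0.08,"rx":0,"ry":0,"rz":0},{"gripper":0,"dx":0.17,"dy":0.1,"dz":0.08,"rx":0,"ry":0,"rz":0},{"gripper":0,"dx":0.17,"dy":0.1,"dz":0.08,"rx":0,"ry":0,"rz":0},{"gripper":0,"dx":0.17,"dy":0.1,"dz":0.08,"rx":0,"ry":0,"rz":0},{"gripper":0,"dx":0.17,"dy":0.1,"dz":0.08,"rx":0,"ry":0,"rz":0},{"gripper":0,"dx":0.17,"dy":0.1,"dz":0.08,"rx":0,"ry":0,"rz":0}]'
python3 - <<'E'
from h import *
report()
r=read_camera("top"); cv2.imwrite("pics/top9.png",cv2.resize(r["pixels"][230:350,190:410],None,fx=3.5,fy=3.5))
d=cut_out("top","cover")[0]; print(d["conf"],d["box"])
P,c=cloud(d["mask"],r); v,u=np.nonzero(d["mask"]&(r["range_z"]>0))
g=cv2.cvtColor(r["pixels"],cv2.COLOR_BGR2GRAY)
Q=world(None,np.c_[u,v],.012,r)[:,:2]; ce,a,b,y=rect(Q); print("plate",ce.round(4),Q.mean(0).round(4),a.round(3),b.round(3),round(y,1))
k=P[:,2]>.022; print(k.sum()); Q=world(None,np.c_[u,v][k],.030,r)[:,:2]; ce,a,b,y=rect(Q); print("bar z",np.median(P[k,2]).round(4),ce.round(4),Q.mean(0).round(4),a.round(3),b.round(3),round(y,1))
E
```

```text
t: 39.2
eef_pos: [0.6275, 0.1747, 0.1872]
tool_rot: [0.55, 0.446, 0.549, -0.444]
contact_force: [-0.5, -0.5, 0.1]
gripper_width: 1.002
t 39.2 tcp [0.6275 0.1747 0.1872] yaw_jaw 12.0 xa [ 0.004  0.001 -1.   ] F [-0.5 -0.5  0.1] w 1.002
0.67 [246.4, 307.2, 41.6, 33.9]Traceback (most recent call last):
  File "<stdin>", line 7, in <module>
AttributeError: 'float' object has no attribute 'round'
```

View pics/top9.png

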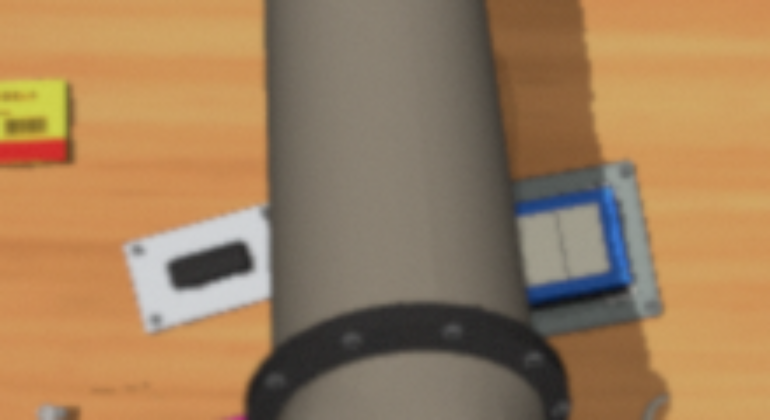

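```bash
python3 -m jog '[{"gripper":0,"dx":0,"dy":-0.3,"dz":0,"rx":0,"ry":0,"rz":0},{"gripper":0,"dx":0,"dy":-0.3,"dz":0,"rx":0,"ry":0,"rz":0},{"gripper":0,"dx":0,"dy":-0.3,"dz":0,"rx":0,"ry":0,"rz":0},{"gripper":0,"dx":0,"dy":-0.3,"dz":0,"rx":0,"ry":0,"rz":0},{"gripper":0,"dx":0,"dy":-0.3,"dz":0,"rx":0,"ry":0,"rz":0},{"gripper":0,"dx":0,"dy":-0.3,"dz":0,"rx":0,"ry":0,"rz":0},{"gripper":0,"dx":0,"dy":-0.3,"dz":0,"rx":0,"ry":0,"rz":0}]'
cat >> h.py <<'E'
def cover(z0):
    """z0: height of the cover's plate underside"""
    r=read_camera("top"); d=cut_out("top","cover")[0]; print("conf",round(d["conf"],2),np.round(d["box"]))
    v,u=np.nonzero(d["mask"]&(r["range_z"]>0)); px=np.c_[u,v]; P=world(None,px,None,r)
    def show(n,q,z):
        Q=world(None,q,z,r)[:,:2]; ce,a,b,y=rect(Q); print(n,ce.round(4),Q.mean(0).round(4),round(a,3),round(b,3),"yaw",round(y,1))
    show("plate",px,z0+.008)
    k=P[:,2]>z0+.017; print("bar z",np.median(P[k,2]).round(4)); show("bar",px[k],z0+.026)
    return r
E
python3 - <<'E'
from h import *
report(); cover(.004)
E
```

```text
t: 40.05
eef_pos: [0.6201, -0.1413, 0.1892]
tool_rot: [0.547, 0.449, 0.544, -0.451]
contact_force: [1.0, -0.5, -0.2]
gripper_width: 1.0
t 40.05 tcp [ 0.6201 -0.1413  0.1892] yaw_jaw 10.91 xa [ 0.001 -0.005 -1.   ] F [ 1.  -0.5 -0.2] w 1.0
blue [0.4511 0.0707] [0.4509 0.0708] 0.113 0.065 yaw 11.5 z 0.0886
conf 0.56 [252. 305.  50.  36.]
plate [0.4395 0.2921] [0.4402 0.2924] 0.109 0.065 yaw 18.1
bar z 0.0278
bar [0.4405 0.2913] [0.4404 0.2916] 0.057 0.022 yaw 17.8
```

```bash
python3 -m jog '[{"gripper":0,"dx":-0.183,"dy":0.423,"dz":0,"rx":0,"ry":0,"rz":6.3},{"gripper":0,"dx":-0.183,"dy":0.423,"dz":0,"rx":0,"ry":0,"rz":6.3},{"gripper":0,"dx":-0.183,"dy":0.423,"dz":0,"rx":0,"ry":0,"rz":6.3},{"gripper":0,"dx":-0.183,"dy":0.423,"dz":0,"rx":0,"ry":0,"rz":6.3},{"gripper":0,"dx":-0.183,"dy":0.423,"dz":0,"rx":0,"ry":0,"rz":6.3},{"gripper":0,"dx":-0.183,"dy":0.423,"dz":0,"rx":0,"ry":0,"rz":6.3},{"gripper":0,"dx":-0.183,"dy":0.423,"dz":0,"rx":0,"ry":0,"rz":6.3},{"gripper":0,"dx":-0.183,"dy":0.423,"dz":0,"rx":0,"ry":0,"rz":6.3},{"gripper":0,"dx":-0.183,"dy":0.423,"dz":0,"rx":0,"ry":0,"rz":6.3},{"gripper":0,"dx":-0.183,"dy":0.423,"dz":0,"rx":0,"ry":0,"rz":6.3}]'
python3 -m jog '[{"gripper":0,"dx":0,"dy":0,"dz":-0.04,"rx":0,"ry":0,"rz":0},{"gripper":0,"dx":0,"dy":0,"dz":-0.08,"rx":0,"ry":0,"rz":0},{"gripper":0,"dx":0,"dy":0,"dz":-0.11,"rx":0,"ry":0,"rz":0},{"gripper":0,"dx":0,"dy":0,"dz":-0.11,"rx":0,"ry":0,"rz":0},{"gripper":0,"dx":0,"dy":0,"dz":-0.11,"rx":0,"ry":0,"rz":0}]'
python3 - <<'E'
from h import *
status()
r=read_camera("side"); cv2.imwrite("pics/side10.png",cv2.resize(r["pixels"][230:350,310:450],None,fx=5,fy=5))
E
```

```text
t: 41.2
eef_pos: [0.4354, 0.3006, 0.1876]
tool_rot: [0.574, 0.412, 0.576, -0.411]
contact_force: [0.6, 0.6, -0.4]
gripper_width: 0.998
t: 41.7
eef_pos: [0.4399, 0.2931, 0.0781]
tool_rot: [0.572, 0.415, 0.572, -0.415]
contact_force: [0.7, 0.5, 0.4]
gripper_width: 1.0
t 41.7 tcp [0.4399 0.2931 0.0781] yaw_jaw 18.08 xa [-0.001 -0.    -1.   ] F [0.7 0.5 0.4] w 1.0
```

View pics/side10.png

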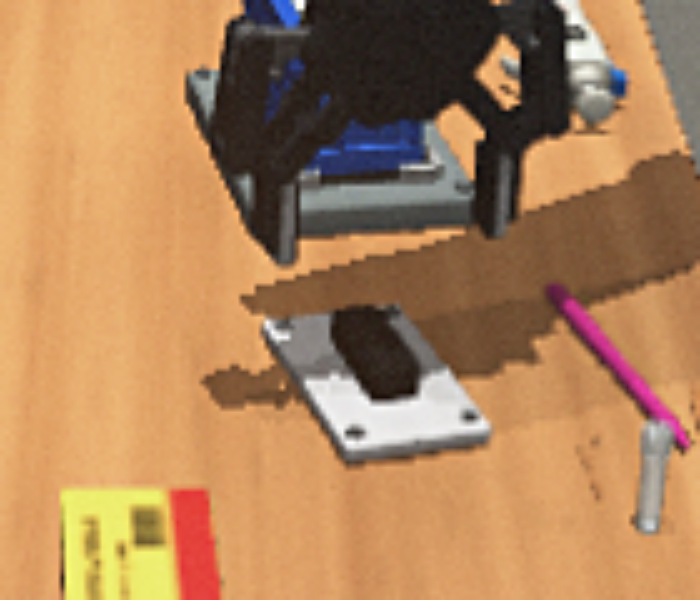

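```bash
python3 -m jog '[{"gripper":0.3,"dx":0,"dy":-0.001,"dz":-0.02,"rx":0,"ry":0,"rz":0},{"gripper":0.3,"dx":0,"dy":-0.001,"dz":-0.035,"rx":0,"ry":0,"rz":0},{"gripper":0.5,"dx":0,"dy":-0.001,"dz":-0.041,"rx":0,"ry":0,"rz":0},{"gripper":0.5,"dx":0,"dy":-0.001,"dz":-0.041,"rx":0,"ry":0,"rz":0},{"gripper":0.5,"dx":0,"dy":-0.001,"dz":-0.041,"rx":0,"ry":0,"rz":0}]'
python3 -m jog '[{"gripper":1,"dx":0,"dy":0,"dz":0,"rx":0,"ry":0,"rz":0},{"gripper":1,"dx":0,"dy":0,"dz":0,"rx":0,"ry":0,"rz":0},{"gripper":1,"dx":0,"dy":0,"dz":0,"rx":0,"ry":0,"rz":0},{"gripper":1,"dx":0,"dy":0,"dz":0,"rx":0,"ry":0,"rz":0},{"gripper":1,"dx":0,"dy":0,"dz":0,"rx":0,"ry":0,"rz":0},{"gripper":1,"dx":0,"dy":0,"dz":0,"rx":0,"ry":0,"rz":0},{"gripper":1,"dx":0,"dy":0,"dz":0,"rx":0,"ry":0,"rz":0},{"gripper":1,"dx":0,"dy":0,"dz":0,"rx":0,"ry":0,"rz":0}]' 50
```

```text
t: 42.25
eef_pos: [0.4411, 0.2924, 0.0379]
tool_rot: [0.572, 0.416, 0.572, -0.415]
contact_force: [-0.1, 0.5, -0.9]
gripper_width: 0.501
t: 43.05
eef_pos: [0.441, 0.2922, 0.0373]
tool_rot: [0.572, 0.416, 0.572, -0.415]
contact_force: [-0.4, 0.4, 4.6]
gripper_width: 0.242
```

```bash
python3 -m jog '[{"gripper":1,"dx":0,"dy":0,"dz":0.03,"rx":0,"ry":0,"rz":0},{"gripper":1,"dx":0,"dy":0,"dz":0.07,"rx":0,"ry":0,"rz":0},{"gripper":1,"dx":0,"dy":0,"dz":0.11,"rx":0,"ry":0,"rz":0},{"gripper":1,"dx":0,"dy":0,"dz":0.13,"rx":0,"ry":0,"rz":0},{"gripper":1,"dx":0,"dy":0,"dz":0.13,"rx":0,"ry":0,"rz":0}]'
python3 -m jog '[{"gripper":1,"dx":0.012,"dy":-0.222,"dz":0,"rx":0,"ry":0,"rz":-6.3},{"gripper":1,"dx":0.012,"dy":-0.222,"dz":0,"rx":0,"ry":0,"rz":-6.3},{"gripper":1,"dx":0.012,"dy":-0.222,"dz":0,"rx":0,"ry":0,"rz":-6.3},{"gripper":1,"dx":0.012,"dy":-0.222,"dz":0,"rx":0,"ry":0,"rz":-6.3},{"gripper":1,"dx":0.012,"dy":-0.222,"dz":0,"rx":0,"ry":0,"rz":-6.3},{"gripper":1,"dx":0.012,"dy":-0.222,"dz":0,"rx":0,"ry":0,"rz":-6.3},{"gripper":1,"dx":0.012,"dy":-0.222,"dz":-0.02,"rx":0,"ry":0,"rz":-6.3},{"gripper":1,"dx":0.012,"dy":-0.222,"dz":-0.02,"rx":0,"ry":0,"rz":-6.3},{"gripper":1,"dx":0.012,"dy":-0.222,"dz":-0.02,"rx":0,"ry":0,"rz":-6.3}]'
python3 - <<'E'
from h import *
status()
r=read_camera("side"); cv2.imwrite("pics/side11.png",cv2.resize(r["pixels"][180:300,310:450],None,fx=5,fy=5))
E
```

```text
t: 43.55
eef_pos: [0.442, 0.2929, 0.1696]
tool_rot: [0.572, 0.418, 0.572, -0.414]
contact_force: [0.4, -0.3, -1.0]
gripper_width: 0.24
t: 44.45
eef_pos: [0.4518, 0.0704, 0.146]
tool_rot: [0.548, 0.445, 0.549, -0.447]
contact_force: [-1.0, 0.0, -0.6]
gripper_width: 0.241
t 44.45 tcp [0.4518 0.0704 0.146 ] yaw_jaw 11.78 xa [-0.002 -0.001 -1.   ] F [-1.   0.  -0.6] w 0.241
```

View pics/side11.png

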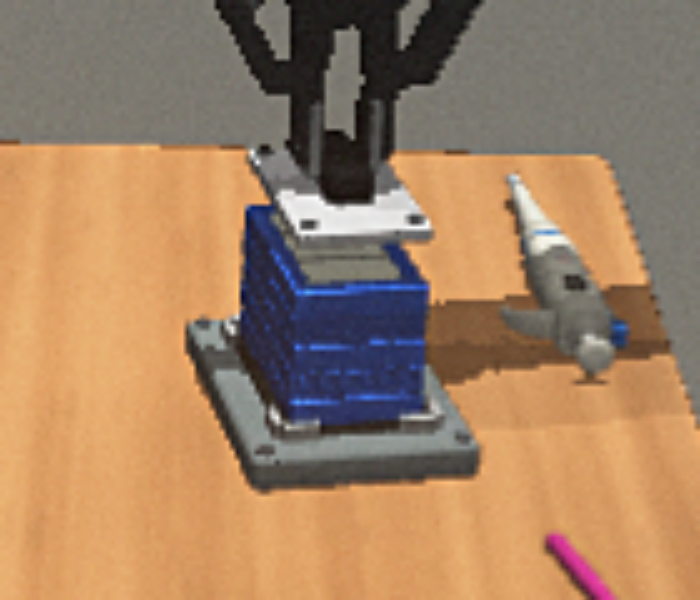

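```bash
python3 -m jog '[{"gripper":1,"dx":0,"dy":-0.0005,"dz":-0.008,"rx":0,"ry":0,"rz":0},{"gripper":1,"dx":0,"dy":-0.0005,"dz":-0.014,"rx":0,"ry":0,"rz":0},{"gripper":1,"dx":0,"dy":-0.0005,"dz":-0.0185,"rx":0,"ry":0,"rz":0},{"gripper":1,"dx":0,"dy":-0.0005,"dz":-0.0185,"rx":0,"ry":0,"rz":0}]'
python3 -m jog '[{"gripper":0.3,"dx":0,"dy":0,"dz":0,"rx":0,"ry":0,"rz":0},{"gripper":0.3,"dx":0,"dy":0,"dz":0,"rx":0,"ry":0,"rz":0},{"gripper":0.3,"dx":0,"dy":0,"dz":0,"rx":0,"ry":0,"rz":0},{"gripper":0.3,"dx":0,"dy":0,"dz":0,"rx":0,"ry":0,"rz":0},{"gripper":0.3,"dx":0,"dy":0,"dz":0.03,"rx":0,"ry":0,"rz":0},{"gripper":0.3,"dx":0,"dy":0,"dz":0.05,"rx":0,"ry":0,"rz":0},{"gripper":1,"dx":0,"dy":0,"dz":0.05,"rx":0,"ry":0,"rz":0},{"gripper":1,"dx":0,"dy":0,"dz":0.05,"rx":0,"ry":0,"rz":0},{"gripper":1,"dx":0,"dy":0,"dz":0.05,"rx":0,"ry":0,"rz":0},{"gripper":1,"dx":0,"dy":0,"dz":0.05,"rx":0,"ry":0,"rz":0}]'
python3 - <<'E'
from h import *
status()
r=read_camera("side"); cv2.imwrite("pics/side12.png",cv2.resize(r["pixels"][180:300,310:450],None,fx=5,fy=5))
E
python3 -m jog '[{"gripper":1,"dx":0,"dy":0,"dz":-0.02,"rx":0,"ry":0,"rz":0},{"gripper":1,"dx":0,"dy":0,"dz":-0.032,"rx":0,"ry":0,"rz":0},{"gripper":1,"dx":0,"dy":0,"dz":-0.032,"rx":0,"ry":0,"rz":0}]'
```

```text
t: 44.9
eef_pos: [0.4521, 0.0693, 0.1275]
tool_rot: [0.548, 0.446, 0.549, -0.447]
contact_force: [-0.3, 0.1, -0.9]
gripper_width: 0.24
t: 45.9
eef_pos: [0.4518, 0.0692, 0.1773]
tool_rot: [0.548, 0.446, 0.549, -0.447]
contact_force: [0.2, 0.5, 0.4]
gripper_width: 0.018
t 45.9 tcp [0.4518 0.0692 0.1773] yaw_jaw 11.71 xa [-0.002 -0.001 -1.   ] F [0.2 0.5 0.4] w 0.018
t: 46.25
eef_pos: [0.451, 0.0689, 0.1444]
tool_rot: [0.548, 0.445, 0.549, -0.448]
contact_force: [-0.4, 1.1, -0.1]
gripper_width: 0.0
```

View pics/side12.png

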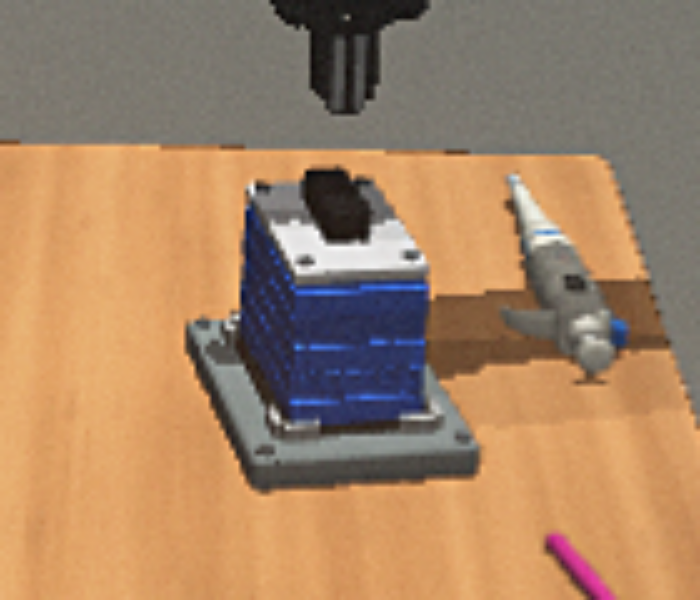

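```bash
python3 -m jog '[{"gripper":1,"dx":0.001,"dy":0,"dz":-0.004,"rx":0,"ry":0,"rz":0},{"gripper":1,"dx":0.001,"dy":0,"dz":-0.006,"rx":0,"ry":0,"rz":0},{"gripper":1,"dx":0.001,"dy":0,"dz":-0.008,"rx":0,"ry":0,"rz":0},{"gripper":1,"dx":0.001,"dy":0,"dz":-0.01,"rx":0,"ry":0,"rz":0},{"gripper":1,"dx":0.001,"dy":0,"dz":-0.011,"rx":0,"ry":0,"rz":0},{"gripper":1,"dx":0.001,"dy":0,"dz":-0.0115,"rx":0,"ry":0,"rz":0},{"gripper":1,"dx":0.001,"dy":0,"dz":-0.012,"rx":0,"ry":0,"rz":0},{"gripper":1,"dx":0.001,"dy":0,"dz":-0.012,"rx":0,"ry":0,"rz":0},{"gripper":1,"dx":0.001,"dy":0,"dz":-0.012,"rx":0,"ry":0,"rz":0},{"gripper":1,"dx":0.001,"dy":0,"dz":-0.012,"rx":0,"ry":0,"rz":0}]'
python3 -m jog '[{"gripper":1,"dx":0,"dy":0,"dz":-0.0005,"rx":0,"ry":0,"rz":0},{"gripper":1,"dx":0,"dy":0,"dz":-0.0005,"rx":0,"ry":0,"rz":0},{"gripper":1,"dx":0,"dy":0,"dz":-0.0005,"rx":0,"ry":0,"rz":0},{"gripper":1,"dx":0,"dy":0,"dz":-0.0005,"rx":0,"ry":0,"rz":0}]'
```

```text
t: 47.25
eef_pos: [0.4538, 0.0694, 0.135]
tool_rot: [0.548, 0.447, 0.548, -0.446]
contact_force: [-2.9, -0.9, 11.8]
gripper_width: 0.005
t: 47.65
eef_pos: [0.4538, 0.0694, 0.135]
tool_rot: [0.548, 0.447, 0.549, -0.446]
contact_force: [-4.8, -0.8, 18.2]
gripper_width: 0.001
```

Home: 0.135, as calculated. I'm retreating to the side and doing a last check.

```bash
python3 -m jog '[{"gripper":1,"dx":0,"dy":0,"dz":0.02,"rx":0,"ry":0,"rz":0},{"gripper":1,"dx":0,"dy":0,"dz":0.06,"rx":0,"ry":0,"rz":0},{"gripper":1,"dx":0.15,"dy":-0.2,"dz":0.1,"rx":0,"ry":0,"rz":0},{"gripper":1,"dx":0.15,"dy":-0.2,"dz":0.1,"rx":0,"ry":0,"rz":0},{"gripper":1,"dx":0.15,"dy":-0.2,"dz":0.1,"rx":0,"ry":0,"rz":0},{"gripper":1,"dx":0.15,"dy":-0.2,"dz":0.1,"rx":0,"ry":0,"rz":0},{"gripper":1,"dx":0.15,"dy":-0.2,"dz":0.1,"rx":0,"ry":0,"rz":0},{"gripper":1,"dx":0.15,"dy":-0.2,"dz":0.1,"rx":0,"ry":0,"rz":0},{"gripper":1,"dx":0.15,"dy":-0.2,"dz":0.1,"rx":0,"ry":0,"rz":0}]'
python3 - <<'E'
from h import *
status(); r=cover(.09)
s=read_camera("side")
a=r["pixels"][150:350,150:450]; b=cv2.resize(s["pixels"][190:300,310:450],(300,236))
cv2.imwrite("pics/fin.png",cv2.resize(np.vstack([a,b]),None,fx=1.36,fy=1.36))
E
```

```text
t: 48.55
eef_pos: [0.6036, -0.1323, 0.2335]
tool_rot: [0.548, 0.447, 0.548, -0.447]
contact_force: [-0.6, 1.3, -1.2]
gripper_width: 0.0
t 48.55 tcp [ 0.6036 -0.1323  0.2335] yaw_jaw 11.56 xa [ 0.    -0.001 -1.   ] F [-0.6  1.3 -1.2] w 0.0
conf 0.91 [360. 304.  55.  35.]
plate [0.4448 0.0424] [0.4445 0.0424] 0.112 0.066 yaw 12.5
bar z 0.1149
bar [0.4439 0.0424] [0.444  0.0424] 0.056 0.022 yaw 11.8
```

View pics/fin.png

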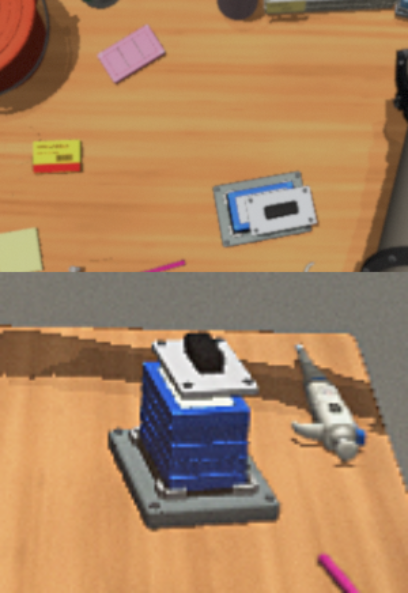

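The cover was knocked about 27 mm aside while the arm retreated; the frames still look straight. I'll re-grip the bar, put it back and press again.

```bash
python3 -m jog '[{"gripper":0.3,"dx":-0.159,"dy":0.1735,"dz":0,"rx":0,"ry":0,"rz":0},{"gripper":0.3,"dx":-0.159,"dy":0.1735,"dz":0,"rx":0,"ry":0,"rz":0},{"gripper":0.3,"dx":-0.159,"dy":0.1735,"dz":0,"rx":0,"ry":0,"rz":0},{"gripper":0.3,"dx":-0.159,"dy":0.1735,"dz":0,"rx":0,"ry":0,"rz":0},{"gripper":0.3,"dx":-0.159,"dy":0.1735,"dz":0,"rx":0,"ry":0,"rz":0},{"gripper":0.3,"dx":-0.159,"dy":0.1735,"dz":0,"rx":0,"ry":0,"rz":0},{"gripper":0.3,"dx":-0.159,"dy":0.1735,"dz":-0.04,"rx":0,"ry":0,"rz":0},{"gripper":0.3,"dx":-0.159,"dy":0.1735,"dz":-0.07,"rx":0,"ry":0,"rz":0},{"gripper":0.3,"dx":-0.159,"dy":0.1735,"dz":-0.07,"rx":0,"ry":0,"rz":0},{"gripper":0.3,"dx":-0.159,"dy":0.1735,"dz":-0.07,"rx":0,"ry":0,"rz":0}]' 50
python3 -m jog '[{"gripper":0.4,"dx":0,"dy":0,"dz":-0.02,"rx":0,"ry":0,"rz":0},{"gripper":0.4,"dx":0,"dy":0,"dz":-0.032,"rx":0,"ry":0,"rz":0},{"gripper":0.4,"dx":0,"dy":0,"dz":-0.038,"rx":0,"ry":0,"rz":0},{"gripper":0.4,"dx":0,"dy":0,"dz":-0.038,"rx":0,"ry":0,"rz":0},{"gripper":0.4,"dx":0,"dy":0,"dz":-0.038,"rx":0,"ry":0,"rz":0}]'
python3 -c "from h import *;status()"
```

```text
t: 49.7
eef_pos: [0.4442, 0.0429, 0.164]
tool_rot: [0.548, 0.446, 0.549, -0.447]
contact_force: [0.3, -0.3, 0.2]
gripper_width: 0.699
t: 50.2
eef_pos: [0.4448, 0.0428, 0.1261]
tool_rot: [0.548, 0.447, 0.548, -0.446]
contact_force: [-0.3, 0.0, -0.2]
gripper_width: 0.6
t 50.2 tcp [0.4448 0.0428 0.1261] yaw_jaw 11.7 xa [ 0.001  0.    -1.   ] F [-0.3  0.  -0.2] w 0.6
```

```bash
python3 -m jog '[{"gripper":0.4,"dx":0,"dy":0,"dz":-0.0023,"rx":0,"ry":0,"rz":0},{"gripper":0.4,"dx":0,"dy":0,"dz":-0.0023,"rx":0,"ry":0,"rz":0},{"gripper":1,"dx":0,"dy":0,"dz":-0.0023,"rx":0,"ry":0,"rz":0},{"gripper":1,"dx":0,"dy":0,"dz":-0.0023,"rx":0,"ry":0,"rz":0},{"gripper":1,"dx":0,"dy":0,"dz":-0.0023,"rx":0,"ry":0,"rz":0},{"gripper":1,"dx":0,"dy":0,"dz":-0.0023,"rx":0,"ry":0,"rz":0},{"gripper":1,"dx":0,"dy":0,"dz":-0.0023,"rx":0,"ry":0,"rz":0},{"gripper":1,"dx":0,"dy":0,"dz":-0.0023,"rx":0,"ry":0,"rz":0},{"gripper":1,"dx":0,"dy":0,"dz":-0.0023,"rx":0,"ry":0,"rz":0},{"gripper":1,"dx":0,"dy":0,"dz":-0.0023,"rx":0,"ry":0,"rz":0}]' 50
python3 -m jog '[{"gripper":1,"dx":0,"dy":0,"dz":0.01,"rx":0,"ry":0,"rz":0},{"gripper":1,"dx":0,"dy":0,"dz":0.025,"rx":0,"ry":0,"rz":0},{"gripper":1,"dx":0.004,"dy":0.013,"dz":0.025,"rx":0,"ry":0,"rz":0},{"gripper":1,"dx":0.008,"dy":0.027,"dz":0.025,"rx":0,"ry":0,"rz":0},{"gripper":1,"dx":0.008,"dy":0.027,"dz":0.025,"rx":0,"ry":0,"rz":0},{"gripper":1,"dx":0.008,"dy":0.027,"dz":0.025,"rx":0,"ry":0,"rz":0}]'
python3 -c "from h import *;status()"
```

```text
t: 51.2
eef_pos: [0.4445, 0.0429, 0.1236]
tool_rot: [0.548, 0.446, 0.548, -0.446]
contact_force: [-1.3, -0.2, 5.5]
gripper_width: 0.239
t: 51.8
eef_pos: [0.4522, 0.0706, 0.1477]
tool_rot: [0.549, 0.445, 0.549, -0.446]
contact_force: [-0.1, -0.1, -2.2]
gripper_width: 0.242
t 51.8 tcp [0.4522 0.0706 0.1477] yaw_jaw 11.83 xa [-0.001 -0.001 -1.   ] F [-0.1 -0.1 -2.2] w 0.242
```

```bash
python3 -m jog '[{"gripper":1,"dx":0,"dy":-0.0005,"dz":-0.01,"rx":0,"ry":0,"rz":0},{"gripper":1,"dx":0,"dy":-0.0005,"dz":-0.018,"rx":0,"ry":0,"rz":0},{"gripper":1,"dx":0,"dy":-0.0005,"dz":-0.0238,"rx":0,"ry":0,"rz":0},{"gripper":1,"dx":0,"dy":-0.0005,"dz":-0.0238,"rx":0,"ry":0,"rz":0}]'
python3 -m jog '[{"gripper":0.3,"dx":0,"dy":0,"dz":0,"rx":0,"ry":0,"rz":0},{"gripper":0.3,"dx":0,"dy":0,"dz":0,"rx":0,"ry":0,"rz":0},{"gripper":0.3,"dx":0,"dy":0,"dz":0,"rx":0,"ry":0,"rz":0},{"gripper":0.3,"dx":0,"dy":0,"dz":0,"rx":0,"ry":0,"rz":0},{"gripper":0.3,"dx":0,"dy":0,"dz":0.03,"rx":0,"ry":0,"rz":0},{"gripper":0.3,"dx":0,"dy":0,"dz":0.053,"rx":0,"ry":0,"rz":0},{"gripper":1,"dx":0,"dy":0,"dz":0.053,"rx":0,"ry":0,"rz":0},{"gripper":1,"dx":0,"dy":0,"dz":0.053,"rx":0,"ry":0,"rz":0},{"gripper":1,"dx":0,"dy":0,"dz":0.053,"rx":0,"ry":0,"rz":0},{"gripper":1,"dx":0,"dy":0,"dz":0.053,"rx":0,"ry":0,"rz":0}]'
python3 -m jog '[{"gripper":1,"dx":0,"dy":0,"dz":-0.02,"rx":0,"ry":0,"rz":0},{"gripper":1,"dx":0,"dy":0,"dz":-0.032,"rx":0,"ry":0,"rz":0},{"gripper":1,"dx":0,"dy":0,"dz":-0.032,"rx":0,"ry":0,"rz":0}]'
```

```text
t: 52.2
eef_pos: [0.4522, 0.0688, 0.1239]
tool_rot: [0.548, 0.446, 0.548, -0.447]
contact_force: [0.4, -0.1, -0.5]
gripper_width: 0.24
t: 53.2
eef_pos: [0.4518, 0.0692, 0.1766]
tool_rot: [0.548, 0.446, 0.549, -0.447]
contact_force: [0.3, -0.1, 0.1]
gripper_width: 0.015
t: 53.5
eef_pos: [0.4509, 0.0689, 0.1436]
tool_rot: [0.548, 0.445, 0.549, -0.448]
contact_force: [-1.2, -0.0, 0.1]
gripper_width: -0.005
```

```bash
python3 -m jog '[{"gripper":1,"dx":0.001,"dy":0,"dz":-0.003,"rx":0,"ry":0,"rz":0},{"gripper":1,"dx":0.001,"dy":0,"dz":-0.005,"rx":0,"ry":0,"rz":0},{"gripper":1,"dx":0.001,"dy":0,"dz":-0.007,"rx":0,"ry":0,"rz":0},{"gripper":1,"dx":0.001,"dy":0,"dz":-0.009,"rx":0,"ry":0,"rz":0},{"gripper":1,"dx":0.001,"dy":0,"dz":-0.01,"rx":0,"ry":0,"rz":0},{"gripper":1,"dx":0.001,"dy":0,"dz":-0.011,"rx":0,"ry":0,"rz":0},{"gripper":1,"dx":0.001,"dy":0,"dz":-0.0117,"rx":0,"ry":0,"rz":0},{"gripper":1,"dx":0.001,"dy":0,"dz":-0.0117,"rx":0,"ry":0,"rz":0},{"gripper":1,"dx":0.001,"dy":0,"dz":-0.0117,"rx":0,"ry":0,"rz":0},{"gripper":1,"dx":0.001,"dy":0,"dz":-0.0117,"rx":0,"ry":0,"rz":0}]'
python3 -m jog '[{"gripper":1,"dx":0,"dy":0,"dz":0,"rx":0,"ry":0,"rz":0},{"gripper":1,"dx":0,"dy":0,"dz":0,"rx":0,"ry":0,"rz":0},{"gripper":1,"dx":0,"dy":0,"dz":0,"rx":0,"ry":0,"rz":0}]'
python3 -m jog '[{"gripper":1,"dx":0,"dy":0,"dz":0.02,"rx":0,"ry":0,"rz":0},{"gripper":1,"dx":0,"dy":0,"dz":0.06,"rx":0,"ry":0,"rz":0},{"gripper":1,"dx":0,"dy":0,"dz":0.1,"rx":0,"ry":0,"rz":0},{"gripper":1,"dx":0.15,"dy":-0.2,"dz":0.1,"rx":0,"ry":0,"rz":0},{"gripper":1,"dx":0.15,"dy":-0.2,"dz":0.1,"rx":0,"ry":0,"rz":0},{"gripper":1,"dx":0.15,"dy":-0.2,"dz":0.1,"rx":0,"ry":0,"rz":0},{"gripper":1,"dx":0.15,"dy":-0.2,"dz":0.1,"rx":0,"ry":0,"rz":0},{"gripper":1,"dx":0.15,"dy":-0.2,"dz":0.1,"rx":0,"ry":0,"rz":0},{"gripper":1,"dx":0.15,"dy":-0.2,"dz":0.1,"rx":0,"ry":0,"rz":0},{"gripper":1,"dx":0.15,"dy":-0.2,"dz":0.1,"rx":0,"ry":0,"rz":0}]'
python3 - <<'E'
from h import *
status(); r=cover(.09)
s=read_camera("side")
a=r["pixels"][150:350,150:450]; b=cv2.resize(s["pixels"][190:300,310:450],(300,236))
cv2.imwrite("pics/fin2.png",cv2.resize(np.vstack([a,b]),None,fx=1.36,fy=1.36))
E
```

```text
t: 54.5
eef_pos: [0.4536, 0.0694, 0.135]
tool_rot: [0.548, 0.447, 0.549, -0.446]
contact_force: [-4.4, -0.8, 17.5]
gripper_width: -0.001
t: 54.8
eef_pos: [0.4536, 0.0694, 0.135]
tool_rot: [0.548, 0.447, 0.549, -0.446]
contact_force: [-5.2, -0.6, 17.9]
gripper_width: 0.002
t: 55.8
eef_pos: [0.6034, -0.1323, 0.2333]
tool_rot: [0.548, 0.447, 0.548, -0.448]
contact_force: [-0.5, 0.4, -0.1]
gripper_width: -0.0
t 55.8 tcp [ 0.6034 -0.1323  0.2333] yaw_jaw 11.56 xa [-0.001 -0.001 -1.   ] F [-0.5  0.4 -0.1] w -0.0Traceback (most recent call last):
  File "<stdin>", line 2, in <module>
  File "h.py", line 50, in cover
    r=read_camera("top"); d=cut_out("top","cover")[0]; print("conf",round(d["conf"],2),np.round(d["box"]))
                            ~~~~~~~~~~~~~~~~~~~~~~^^^
IndexError: list index out of range
```

Run:
```python
from h import *
r=read_camera("top"); s=read_camera("side")
a=r["pixels"][150:350,150:450]; b=cv2.resize(s["pixels"][190:300,310:450],(300,236))
cv2.imwrite("pics/fin2.png",cv2.resize(np.vstack([a,b]),None,fx=1.36,fy=1.36))
for i in range(3):
    try: cover(.09); break
    except IndexError: print("miss")
```

```text
conf 0.91 [346. 301.  49.  34.]
plate [0.4521 0.0684] [0.4523 0.0678] 0.111 0.066 yaw 13.9
bar z 0.1149
bar [0.4521 0.068 ] [0.452  0.0681] 0.055 0.022 yaw 12.4
```

View pics/fin2.png

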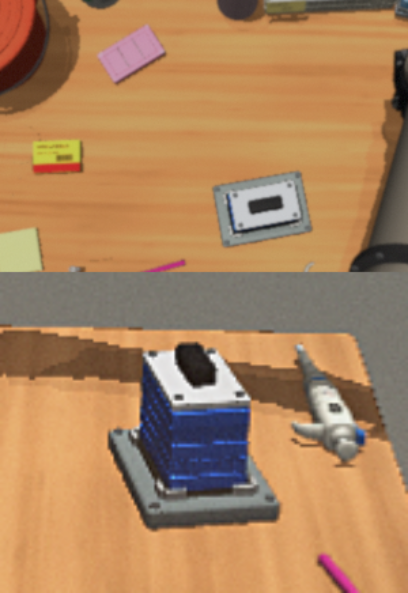

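The cover is centred on the stack (top view 265,205), level and pressed. Label pack and pink frame have not moved.

```bash
python3 -c "from station import *;print(hand_in())"
```

```text
the job is handed in; nothing more can be done
None
```

All five blue frames and the cover are on the stand in one stack, each pressed home, and I handed the job in at about 56 s. The hand-in gives no verdict.

- **Pressing:** I pressed each frame right after placing it, and the final press on each was 15–18 N. Each time the tool stopped where a seal fully pressed in would put it. I pressed too hard on the first frame: the wrist read up to 45 N for a moment. That was through the closed fingertips. It is over the 40 N limit for the arm and gripper body, which I took not to cover the fingertips.
- **Cover:** It was knocked about 27 mm aside while the arm was backing away after the first press. I gripped it again, put it back and pressed again at 18 N.
- **Last check:** The cover is about 1 mm from the measured stand centre. Its direction is within 1° measured on the grip bar and about 2° measured on the plate outline. The grip bar's top is at the height expected with every seal pressed in. The frames look straight in the last pictures; I last measured the top frame before the cover went on, within 2 mm and 0.2°. The label pack and the pink look-alike look unmoved.
- **Disagreements:** The network missed the cover once in the final check, and a second call found it at 0.91. Camera heights read 1–1.5 mm low throughout. The seal joints cannot be read directly, so their state is inferred from the heights and forces.

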